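# Put the setting rings back in their fitted case

### The arm

A 6-joint arm with a two-finger parallel gripper is mounted at the origin on the work surface. World frame = base frame: x ahead of the robot, y to its left, z up, the work surface at z = 0. Lengths are in m, angles in rad, forces in N, time in s.
With the tool pointing down it reaches from about 0.4 to 0.925 m from the base axis. Payload 3.4 kg.
Tool frame: the origin (TCP) lies on the centre line of the jaws, within the pads' length; the fingertips stand 25 mm ahead of it and the grasp point (between the pads) lies 6 mm ahead of it (ctrl.tip_reach is the distance from the TCP to the fingertips, in m); z points along the fingers, y is the direction in which the jaws open and shut (so a half turn about z gives the same grasp; the last joint's range is limited). The gripper opens to 85 mm and grips with 20 to 120 N. Pads are 22 mm wide; open, the fingers measure 114 mm over their backs; the gripper's body (76 mm by 85 mm) begins 54 mm behind the grasp point. The pads swing forward as they close: fully open they stand 13 mm farther back than shut.
Start: joints at [-1.415, 0.307, 1.506, -0, 1.328, -0.073], TCP at [0.13, -0.56, 0.256] pointing down, gripper open.
Joint ranges: [-3.12, 3.12], [-1.05, 2.28], [0.14, 2.33], [-1.42, 4.57], [0.1, 2.73], [-2.68, 2.68]. Speed limits (rad/s): [2.57, 2.57, 3.14, 3.14, 3.14, 3.14].

### API

Orientations are given as a unit quaternion [w, x, y, z].
In Python, from rig import ctrl gives the robot as it stands.
- The arm moves only by the tool arm_command, never from a script. Its argument "motion" is a list that holds one entry, the list of rows, each a list of 4 numbers: the shift along the tool's x, y, z in m, then the turn about the tool's z in degrees. In form: [[[tx, ty, tz, spin], ...]]. A call has 1 to 5 rows; each row is the pose to reach, as a shift and turn from the pose measured when the call began, along the tool's axes at that moment; what a row does not reach only later rows make up. A row lasts 1/12 s, in which the tool goes at most 41.7 mm and 7.16 degrees, less where a joint would pass 70% of its speed; a pose out of reach is approached as far as the arm can. A call with a gripper value outside its range is refused whole. "jaw" is the opening, from 0 (shut) to 1 (fully open), set as the call begins (left out, the last holds). The fingers move at their own pace and stop on an object; "grip_force" is the grip in N (left out, the last holds). Time passes only in rows, so rows that repeat a pose let the fingers close. It gives the time, the measured TCP pose, the force and the opening at its end, in the units of the state.
- ctrl.get_obs(): the state, without advancing time (a new reading comes with each control period).
- ctrl.get_image(name): name is "scene" or "top"; returns (picture, depth): 420x560x3 uint8, red, green, blue; 420x560 float32, m along the optical axis (not along the pixel's ray), 0 where there is no reading.
- ctrl.calibration(name): a dict with "fx", "fy", "cx", "cy" (pixels), "T" (4x4, takes a point from camera to world coordinates). Camera axes: x right, y down, z forward; pixel columns grow to the right and rows downward; lengths in m; the calibration is good to about 2 mm. A picture is of the moment at which its call begins. calibration takes no time and is no camera call.
- ctrl.job_done(): hands the job in, once; it reports no verdict.
The state is a dict: "time_s": time; "qpos": joint angles; "joint_vel": joint speeds; "joint_efforts": joint torques, N m; "tcp_pos": TCP position; "orientation": TCP orientation; "contact_force": force on the tool from outside, world axes, zero at the start; "ft_torque": the same for the moment, N m; "finger_gap": finger opening in m.
Only numpy, scipy, OpenCV 4.12 (cv2) and the standard library are available. Lean on these libraries where they do the work, as an engineer would, in place of code of your own. Each camera call takes 0.05 s, during which the arm holds its last target.

### The job

Put the four steel setting rings away in the open wooden case: lay each one flat and fully down in the round pocket cut for its size, the smallest ring in the smallest pocket and so on up to the largest. They are precision gauges, so set them down rather than dropping them. The ball bearing and the thin-walled spacer sleeve are parts waiting to be measured: leave them lying where they are.

Things in the scene. Friction and masses are not known exactly. Their poses are not given: they have to be found in the camera images.
- ring28: The smallest setting ring: a loose, thick-walled plain steel ring lying flat on the table, outer diameter 28 mm, bore 10 mm, 16 mm high, with a darker knurled band round its waist. Origin: centre of its underside; z is its axis, up. Belongs in nest28.
- ring38: The second smallest setting ring: a loose, thick-walled plain steel ring lying flat on the table, outer diameter 38 mm, bore 16 mm, 18 mm high, with a darker knurled band round its waist. Origin: centre of its underside; z is its axis, up. Belongs in nest38.
- ring49: The second largest setting ring: a loose, thick-walled plain steel ring lying flat on the table, outer diameter 49 mm, bore 24 mm, 20 mm high, with a darker knurled band round its waist. Origin: centre of its underside; z is its axis, up. Belongs in nest49.
- ring60: The largest setting ring: a loose, thick-walled plain steel ring lying flat on the table, outer diameter 60 mm, bore 34 mm, 22 mm high, with a darker knurled band round its waist. Origin: centre of its underside; z is its axis, up. Belongs in nest60.
- nest28: Dark grey block 86 x 86 x 20 mm, the smallest pocket in its top: round, 44 mm across, 8 mm deep (floor 12 mm above the underside), for the 28 mm ring, which stands 8 mm proud in it. Four blocks, order varying, pitch 87 mm, fill a wooden case 106 x 366 mm, lid open flat behind, rims lower. Fixed. Origin: underside centre, 4 mm above the table; z up, y along the row, x across to the lid.
- nest38: Dark grey block 86 x 86 x 20 mm, the second smallest pocket in its top: round, 54 mm across, 8 mm deep (floor 12 mm above the underside), for the 38 mm ring, which stands 10 mm proud in it. Four blocks, order varying, pitch 87 mm, fill a wooden case 106 x 366 mm, lid open flat behind, rims lower. Fixed. Origin: underside centre, 4 mm above the table; z up, y along the row, x across to the lid.
- nest49: Dark grey block 86 x 86 x 20 mm, the second largest pocket in its top: round, 65 mm across, 8 mm deep (floor 12 mm above the underside), for the 49 mm ring, which stands 12 mm proud in it. Four blocks, order varying, pitch 87 mm, fill a wooden case 106 x 366 mm, lid open flat behind, rims lower. Fixed. Origin: underside centre, 4 mm above the table; z up, y along the row, x across to the lid.
- nest60: Dark grey block 86 x 86 x 20 mm, the largest pocket in its top: round, 76 mm across, 8 mm deep (floor 12 mm above the underside), for the 60 mm ring, which stands 14 mm proud in it. Four blocks, order varying, pitch 87 mm, fill a wooden case 106 x 366 mm, lid open flat behind, rims lower. Fixed. Origin: underside centre, 4 mm above the table; z up, y along the row, x across to the lid.
- bearing: A ball bearing, a customer's part that does not belong in the case: outer diameter 52 mm, bore 25 mm, 15 mm high; between its two races balls in a brass-coloured cage are seen. Loose, flat on the table. Origin: centre of its underside, z up.
- sleeve: A thin-walled steel spacer sleeve, a customer's part that does not belong in the case: outer diameter 40 mm, bore 33 mm, 18 mm high. Loose, standing on end on the table. Origin: centre of its underside, z up.
Not all that is in view belongs to the job. Leave any purple or yellow look-alike of the nest38 alone. Leave any red look-alike of the ring49 alone.

How it is judged:
By the outcome, as a careful person would: the job done as asked, in the order asked, and still so for the second after the job is handed in, with the robot touching nothing.
It also fails if it takes over 102 s, if anything falls off the work surface, if the arm or the gripper's body presses on something with over 40 N, if the wrist force passes 120 N, or if a joint passes its speed limit or range.

## Working session

There is one attempt and no reset: what is moved stays moved. The work goes in short steps, Python scripts to look and compute and a tool call to move; the robot and the scene stay as the last step left them, time stands still between calls to the robot, and variables do not carry over. Pictures are saved under pics/ and viewed, and the job is handed in when it is done.

Besides the shell and the picture viewer there is one more tool, called after ">>>" as name(argument=value, ...) on one line, values as JSON. arm_command: Moves the arm, as the interface text tells. Its arguments: {"type":"object","properties":{"motion":{"type":"array"},"jaw":{"type":"number"},"grip_force":{"type":"number"}},"required":["motion"]}

```bash
ls; mkdir -p pics; cat > h.py <<'E'
import numpy as np,cv2
from rig import ctrl
def grab(n,tag):
    im,d=ctrl.get_image(n); cv2.imwrite(f'pics/{tag}.png',cv2.cvtColor(im,cv2.COLOR_RGB2BGR)); np.save(f'pics/{tag}.npy',d); return im,d
def ray(n,u,v,z):
    c=ctrl.calibration(n);T=np.array(c['T']);r=T[:3,:3]@np.array([(u-c['cx'])/c['fx'],(v-c['cy'])/c['fy'],1]);o=T[:3,3];return o+r*(z-o[2])/r[2]
def cloud(n,d):
    c=ctrl.calibration(n);T=np.array(c['T']);v,u=np.mgrid[:d.shape[0],:d.shape[1]]
    P=np.stack([(u-c['cx'])/c['fx']*d,(v-c['cy'])/c['fy']*d,d],-1);return P@T[:3,:3].T+T[:3,3]
E
python3 - <<'E'
from h import *
for n in('top','scene'):
    grab(n,n+'0'); c=ctrl.calibration(n);print(n,c['fx'],np.round(c['T'],3).tolist())
print(ctrl.get_obs(),ctrl.tip_reach)
E
```

```text
pics
top 386.5324846344557 [[-0.042, -0.975, 0.218, 0.323], [-0.999, 0.042, -0.005, 0.014], [-0.005, -0.218, -0.976, 0.92], [0.0, 0.0, 0.0, 1.0]]
scene 502.40526937142766 [[0.831, 0.419, -0.366, 0.932], [0.556, -0.621, 0.553, -0.641], [0.004, -0.663, -0.748, 0.909], [0.0, 0.0, 0.0, 1.0]]
{'time_s': 0.1, 'qpos': array([-1.41551004e+00,  3.07491325e-01,  1.50753836e+00, -2.27164001e-05,
        1.32840396e+00, -7.35047309e-02]), 'joint_vel': array([-3.61196694e-05, -1.57091303e-03, -4.41739605e-03,  1.47998891e-03,
       -1.08932525e-03,  9.92620552e-05]), 'joint_efforts': array([ 1.08649154e-03, -4.58529532e+01, -2.52607477e+01, -6.49871777e-05,
        5.52383834e-03,  2.30542787e-05]), 'tcp_pos': array([ 0.13028621, -0.55944976,  0.2554787 ]), 'orientation': array([-9.19278038e-04,  9.93463233e-01,  1.14148839e-01, -4.86438273e-05]), 'contact_force': array([-0.89803686, -1.15942547,  0.20126763]), 'ft_torque': array([ 0.02488859, -0.03751202,  0.0181077 ]), 'finger_gap': 0.08563846587553071} 0.025
```

View pics/top0.png

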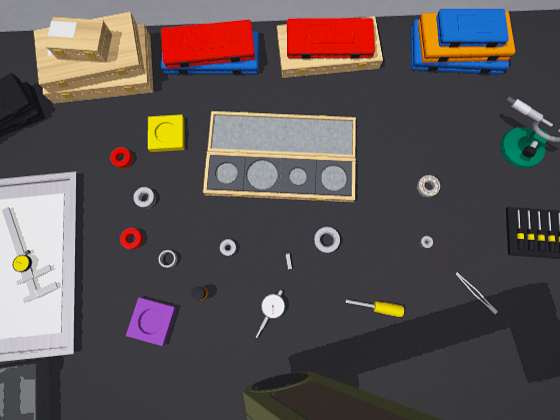

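View pics/scene0.png

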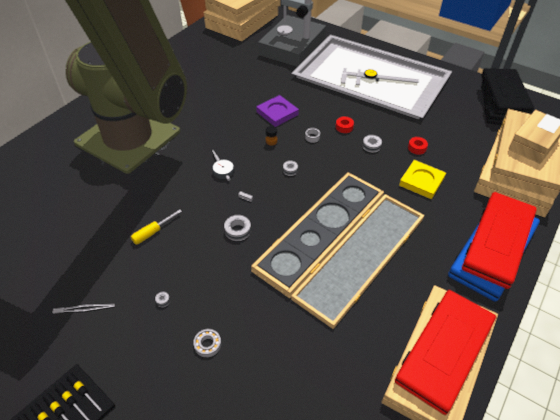

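```bash
python3 - <<'E'
from h import *
im=cv2.imread('pics/top0.png')
def crop(b,s): x0,y0,x1,y1=b; return cv2.resize(im[y0:y1,x0:x1],None,fx=s,fy=s,interpolation=cv2.INTER_CUBIC)
cv2.imwrite('pics/cropA.png',crop((195,105,365,205),4.6))
t=[]
for u,v in[(144,197),(168,258),(228,247),(327,239),(427,241),(429,185)]: t.append(crop((u-20,v-20,u+20,v+20),6))
cv2.imwrite('pics/cropB.png',np.vstack([np.hstack(t[:3]),np.hstack(t[3:])]))
d=np.load('pics/top0.npy');P=cloud('top',d)
for n,u,v,D in[('r49',144,197,.049),('sleeve',168,258,.04),('r38',228,247,.038),('r60',327,239,.06),('r28',427,241,.028),('bear',429,185,.052)]:
    Q=P[v-20:v+20,u-20:u+20].reshape(-1,3);Q=Q[Q[:,2]>.010]
    zt=np.percentile(Q[:,2],80);q=Q[Q[:,2]>zt-.003][:,:2].astype(np.float32)
    c,r=cv2.minEnclosingCircle(q);print(n,len(q),np.round(zt,4),np.round(c,4),2*r, np.round((q.min(0)+q.max(0))/2,4),np.ptp(q,axis=0))
for u,v in[(227,173),(262,174),(298,176),(334,178)]:
    Q=P[v-3:v+4,u-3:u+4].reshape(-1,3);print(Q.mean(0),Q[:,2].std())
for u,v in[(245,190),(280,165),(316,165),(208,160),(354,165),(280,130)]:print(P[v,u])
E
```

```text
r49 199 0.0207 [0.452  0.1875] 0.43364813923835754 [0.4568 0.1888] [0.2683064 0.3503941]
sleeve 68 0.0194 [0.3757 0.1553] 0.3028448522090912 [0.3791 0.1565] [0.11287192 0.28578696]
r38 153 0.0189 [0.388  0.0819] 0.18916034698486328 [0.3891 0.0854] [0.13288909 0.14357573]
r60 300 0.0232 [ 0.395  -0.0492] 0.19182437658309937 [ 0.399  -0.0544] [0.15275973 0.13609223]
r28 80 0.0179 [ 0.3785 -0.1635] 0.37166473269462585 [ 0.3835 -0.1635] [0.12180361 0.35423258]
bear 197 0.0155 [ 0.4519 -0.1797] 0.46538618206977844 [ 0.4576 -0.1813] [0.27001157 0.38986164]
[0.61458043 0.13612336 0.03422475] 0.12793412377139501
[0.61447943 0.05318248 0.01580226] 0.0017394089856995107
[ 0.60534458 -0.03455904  0.01630629] 0.0017730868390914032
[ 0.59647069 -0.12202297  0.01607953] 0.0016882592995409434
[0.57293632 0.09477204 0.02573944]
[0.6361646  0.00818353 0.01439637]
[ 0.62871264 -0.07933821  0.02476263]
[0.653963   0.18404638 0.02266071]
[0.32263563 0.01364228 0.92048233]
[0.73063892 0.00428383 0.01004465]
```

View pics/cropA.png

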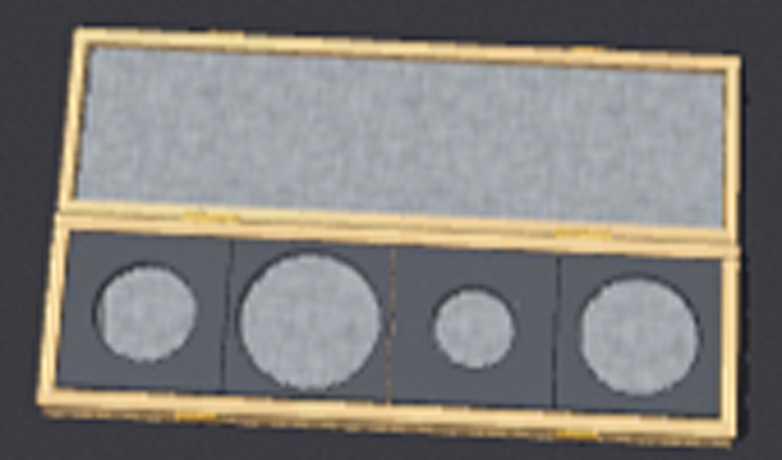

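View pics/cropB.png

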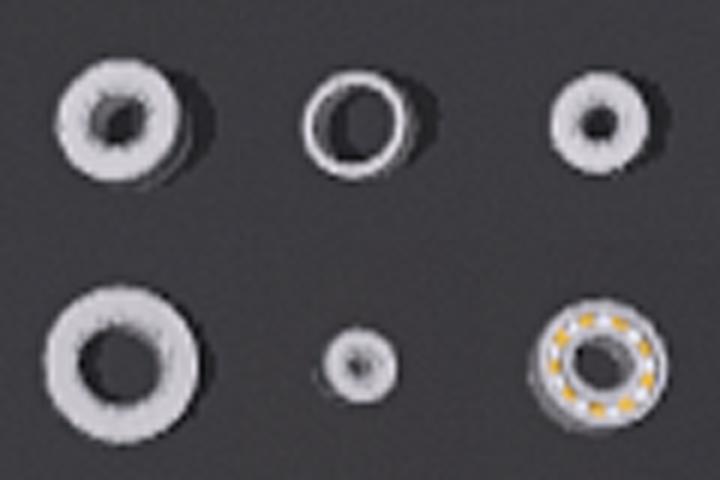

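Crop A: the pockets from left to right are about 100, 140, 80 and 118 px wide, so nest38, nest60, nest28 and nest49. Crop B: thick plain rings are at (144,197) = 49, (228,247) = 38, (327,239) = 60 and (427,241) = 28. The thin sleeve is at (168,258) and the brass-caged bearing at (429,185). Next I refine the centres.

```bash
python3 - <<'E'
from h import *
im=cv2.cvtColor(cv2.imread('pics/top0.png'),cv2.COLOR_BGR2GRAY)
def fit(u,v,w,z,th=None):
    s=8;c=cv2.resize(im[v-w:v+w,u-w:u+w],None,fx=s,fy=s,interpolation=cv2.INTER_CUBIC)
    t,b=cv2.threshold(c,th or 0,255,cv2.THRESH_BINARY+(0 if th else cv2.THRESH_OTSU))
    cs,_=cv2.findContours(b,cv2.RETR_EXTERNAL,cv2.CHAIN_APPROX_NONE)
    k=max(cs,key=cv2.contourArea)[:,0,:]; uu=(k[:,0]+.5)/s-.5+u-w; vv=(k[:,1]+.5)/s-.5+v-w
    X=np.array([ray('top',a,b_,z)[:2] for a,b_ in zip(uu,vv)])
    A=np.c_[2*X,np.ones(len(X))];q=np.linalg.lstsq(A,(X**2).sum(1),rcond=None)[0];r=np.sqrt(q[2]+q[0]**2+q[1]**2)
    return t,np.round(q[:2],4),round(2*r,4),np.abs(np.hypot(*(X-q[:2]).T)-r).max()
for n,u,v,h in[('r28',427,241,.016),('r38',228,247,.018),('r49',144,197,.02),('r60',327,239,.022),('sl',168,258,.018),('be',429,185,.015)]:
    print(n,fit(u,v,16 if n!='r60' else 18,h,150))
for n,u,v,w in[('n38',227,173,17),('n60',262,174,18),('n28',298,176,15),('n49',334,178,17)]:
    print(n,fit(u,v,w,.016,120))
# gripper pixel view check: other objs
for u,v in[(288,261),(273,306),(200,293),(121,157),(130,238)]:print(ray('top',u,v,.02))
E
```

```text
r28 (150.0, array([ 0.4316, -0.3282]), np.float64(0.0268), np.float64(0.0006311041201198641))
r38 (150.0, array([0.4385, 0.1399]), np.float64(0.0371), np.float64(0.0009025167968884605))
r49 (150.0, array([0.569 , 0.3409]), np.float64(0.048), np.float64(0.0009351985373947172))
r60 (150.0, array([ 0.4463, -0.0933]), np.float64(0.059), np.float64(0.0008653224138865691))
sl (150.0, array([0.4183, 0.2817]), np.float64(0.0394), np.float64(0.0006450174470446907))
be (150.0, array([ 0.5687, -0.3511]), np.float64(0.0512), np.float64(0.000968595489558955))
n38 (120.0, array([0.6214, 0.1398]), np.float64(0.0511), np.float64(0.0021385165711911742))Traceback (most recent call last):
  File "<stdin>", line 14, in <module>
  File "<stdin>", line 8, in fit
  File "h.py", line 6, in ray
    c=ctrl.calibration(n);T=np.array(c['T']);r=T[:3,:3]@np.array([(u-c['cx'])/c['fx'],(v-c['cy'])/c['fy'],1]);o=T[:3,3];return o+r*(z-o[2])/r[2]
ValueError: time passes only in moves, steps and waits
```

```bash
python3 - <<'E'
s=open('h.py').read().replace("from rig import ctrl\n","from rig import ctrl\nCAL={n:ctrl.calibration(n) for n in('top','scene')}\n").replace("c=ctrl.calibration(n)","c=CAL[n]")
open('h.py','w').write(s)
E
cat > t.py <<'E'
from h import *
from scipy.optimize import least_squares
im=cv2.cvtColor(cv2.imread('pics/top0.png'),cv2.COLOR_BGR2GRAY)
def cont(u,v,w,th):
    s=8;c=cv2.resize(im[v-w:v+w,u-w:u+w],None,fx=s,fy=s,interpolation=cv2.INTER_CUBIC)
    b=(c>th).astype(np.uint8)
    cs,_=cv2.findContours(b,cv2.RETR_EXTERNAL,cv2.CHAIN_APPROX_NONE)
    k=max(cs,key=cv2.contourArea)[:,0,:]; return (k[:,0]+.5)/s-.5+u-w,(k[:,1]+.5)/s-.5+v-w
C=[]
for n,u,v,w,D in[('n38',227,173,17,.054),('n60',262,174,17,.076),('n28',298,176,15,.044),('n49',334,178,17,.065)]:
    uu,vv=cont(u,v,w,118)
    F=np.array([ray('top',a,b,.016)[:2] for a,b in zip(uu,vv)]);R=np.array([ray('top',a,b,.024)[:2] for a,b in zip(uu,vv)])
    f=lambda p:np.maximum(np.hypot(*(F-p[:2]).T),np.hypot(*(R-p[:2]).T))-D/2-p[2]
    r=least_squares(f,[*F.mean(0),0],loss='soft_l1',f_scale=.0007);print(n,np.round(r.x,4),np.abs(r.fun).max(),len(uu));C.append(r.x[:2])
C=np.array(C);print(np.diff(C,axis=0),np.hypot(*np.diff(C,axis=0).T),(C[0]-C[3])/.261)
for u,v in[(288,261),(273,306),(200,293),(121,157),(130,238)]:print(ray('top',u,v,.02))
E
python3 t.py
```

```text
n38 [ 6.202e-01  1.394e-01 -5.000e-04] 0.0024622271644470276 489
n60 [ 6.122e-01  5.300e-02 -5.000e-04] 0.001604197522041306 676
n28 [ 6.04e-01 -3.35e-02 -4.00e-04] 0.0012633637684897972 385
n49 [ 5.962e-01 -1.199e-01 -5.000e-04] 0.0018327204364429984 588
[[-0.00791064 -0.08644693]
 [-0.00820976 -0.08648213]
 [-0.00783822 -0.08642996]] [0.08680812 0.08687093 0.08678465] [0.0917955  0.99371269]
[ 0.39972756 -0.00056783  0.02      ]
[0.3000822  0.03797888 0.02      ]
[0.33584827 0.20313035 0.02      ]
[0.67223567 0.39909129 0.02      ]
[0.46941105 0.36823553 0.02      ]
```

```bash
cat >> h.py <<'E'
from scipy.spatial.transform import Rotation as Ro
def to(*targets):
    o=ctrl.get_obs();q=o['orientation'];R=Ro.from_quat([q[1],q[2],q[3],q[0]]).as_matrix();p=np.array(o['tcp_pos'])
    print('t',round(o['time_s'],2),'p',np.round(p,4),'yaw',round(np.degrees(np.arctan2(R[1,0],R[0,0])),2),'tz',np.round(R[:,2],3),'gap',round(o['finger_gap'],4),'F',np.round(o['contact_force'],1),'q',np.round(o['qpos'],2))
    for t in targets: print(np.round(R.T@(np.array(t)-p),4).tolist())
E
python3 - <<'E'
from h import *
to([.4316,-.3282,.15],[.4316,-.3282,.06])
E
```

```text
t 0.1 p [ 0.1303 -0.5594  0.2555] yaw 13.11 tz [-0.     0.002 -1.   ] gap 0.0856 F [-0.9 -1.2  0.2] q [-1.42  0.31  1.51 -0.    1.33 -0.07]
[0.3459, -0.1567, 0.1058]
[0.3459, -0.1565, 0.1958]
```

>>> arm_command(motion=[[[0.035,-0.016,0.0,0],[0.07,-0.032,0.0,0],[0.105,-0.048,0.01,0],[0.14,-0.063,0.02,0],[0.173,-0.078,0.03,0]]], jaw=0.4)

```text
time_s: 0.52
tcp_pos: [0.2822, -0.4428, 0.2251]
orientation: [-0.001, 0.993, 0.114, 0.0]
contact_force: [0.6, -0.4, -1.0]
finger_gap: 0.0342
```

```bash
python3 - <<'E'
from h import *
to([.4316,-.3282,.13])
E
```

```text
t 0.52 p [ 0.2822 -0.4428  0.2251] yaw 13.07 tz [-0.     0.002 -1.   ] gap 0.0342 F [ 0.6 -0.4 -1. ] q [-1.08  0.27  1.65  0.    1.22  0.26]
[0.1714, -0.0776, 0.0954]
```

>>> arm_command(motion=[[[0.035,-0.016,0.02,0],[0.07,-0.032,0.04,0],[0.105,-0.048,0.06,0],[0.14,-0.063,0.08,0],[0.171,-0.078,0.095,0]]])

```text
time_s: 0.93
tcp_pos: [0.429, -0.3288, 0.1307]
orientation: [-0.001, 0.994, 0.114, -0.0]
contact_force: [0.8, -0.7, 0.1]
finger_gap: 0.0338
```

>>> arm_command(motion=[[[0.014,-0.007,0.005,0],[0.014,-0.007,0.005,0]]])

```text
time_s: 1.1
tcp_pos: [0.4426, -0.3151, 0.1233]
orientation: [-0.003, 0.993, 0.116, -0.001]
contact_force: [0.9, -1.3, 0.5]
finger_gap: 0.0338
```

```bash
python3 - <<'E'
from h import *
to([.4316,-.3282,.13])
im,d=grab('scene','s1')
cv2.imwrite('pics/s1c.png',cv2.resize(cv2.imread('pics/s1.png')[180:400,60:260],None,fx=2.7,fy=2.7,interpolation=cv2.INTER_CUBIC))
E
```

```text
t 1.1 p [ 0.4426 -0.3151  0.1233] yaw 13.3 tz [-0.003  0.006 -1.   ] gap 0.0338 F [ 0.9 -1.3  0.5] q [-0.7   0.4   1.74  0.    1.    0.64]
[-0.0137, 0.0102, -0.0067]
```

View pics/s1.png

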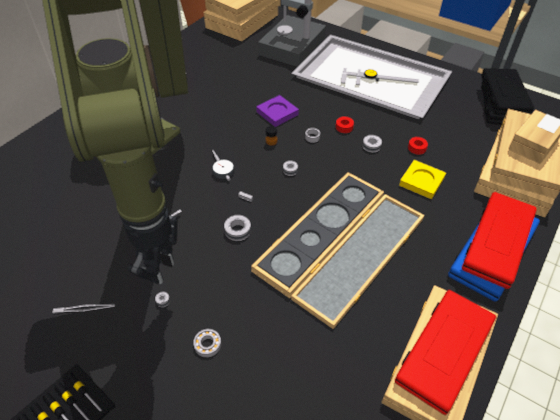

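```bash
python3 - <<'E'
from h import *
o=ctrl.get_obs();p=o['tcp_pos']
for n in('s1',):
    P=cloud('scene',np.load(f'pics/{n}.npy'));m=(np.hypot(P[...,0]-p[0],P[...,1]-p[1])<.08)&(P[...,2]>.05)&(P[...,2]<.2)
    q=P[m];k=np.argsort(q[:,2])[:25];v,u=np.where(m)
    print(np.c_[u[k],v[k],np.round(q[k]-p,4)])
to()
E
```

```text
[[ 1.64e+02  2.65e+02 -1.00e-02  1.69e-02 -2.63e-02]
 [ 1.65e+02  2.65e+02 -7.30e-03  1.72e-02 -2.45e-02]
 [ 1.68e+02  2.66e+02 -5.00e-04  1.85e-02 -2.39e-02]
 [ 1.67e+02  2.66e+02 -2.10e-03  1.74e-02 -2.38e-02]
 [ 1.58e+02  2.83e+02  1.04e-02 -2.11e-02 -2.37e-02]
 [ 1.59e+02  2.83e+02  1.21e-02 -2.02e-02 -2.33e-02]
 [ 1.66e+02  2.65e+02 -4.80e-03  1.77e-02 -2.30e-02]
 [ 1.69e+02  2.66e+02  1.70e-03  1.91e-02 -2.30e-02]
 [ 1.63e+02  2.64e+02 -1.07e-02  1.59e-02 -2.23e-02]
 [ 1.71e+02  2.66e+02  5.60e-03  2.08e-02 -2.18e-02]
 [ 1.68e+02  2.65e+02 -3.00e-04  1.90e-02 -2.10e-02]
 [ 1.62e+02  2.81e+02  1.52e-02 -1.47e-02 -2.08e-02]
 [ 1.64e+02  2.64e+02 -8.10e-03  1.62e-02 -2.06e-02]
 [ 1.67e+02  2.65e+02 -1.60e-03  1.76e-02 -2.04e-02]
 [ 1.72e+02  2.65e+02  6.50e-03  2.30e-02 -2.03e-02]
 [ 1.70e+02  2.66e+02  4.90e-03  1.91e-02 -2.03e-02]
 [ 1.62e+02  2.63e+02 -1.27e-02  1.56e-02 -2.02e-02]
 [ 1.65e+02  2.64e+02 -6.10e-03  1.71e-02 -2.00e-02]
 [ 1.69e+02  2.65e+02  2.30e-03  1.93e-02 -1.93e-02]
 [ 1.59e+02  2.82e+02  1.32e-02 -2.02e-02 -1.89e-02]
 [ 1.62e+02  2.80e+02  1.49e-02 -1.38e-02 -1.89e-02]
 [ 1.66e+02  2.64e+02 -3.80e-03  1.76e-02 -1.88e-02]
 [ 1.60e+02  2.83e+02  1.66e-02 -2.10e-02 -1.85e-02]
 [ 1.71e+02  2.65e+02  6.00e-03  2.11e-02 -1.84e-02]
 [ 1.61e+02  2.82e+02  1.66e-02 -1.83e-02 -1.84e-02]]
t 1.15 p [ 0.4416 -0.3168  0.1243] yaw 13.28 tz [-0.003  0.004 -1.   ] gap 0.0343 F [-0.5 -1.1  0.1] q [-0.7   0.4   1.74  0.    1.01  0.64]
```

```bash
python3 - <<'E'
from h import *
b=cv2.imread('pics/s1.png')[200:320,100:220]
cv2.imwrite('pics/s1d.png',np.clip(cv2.resize(b,None,fx=5,fy=5,interpolation=cv2.INTER_CUBIC).astype(float)*2,0,255).astype('uint8'))
E
```

```text
(no output)
```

View pics/s1d.png

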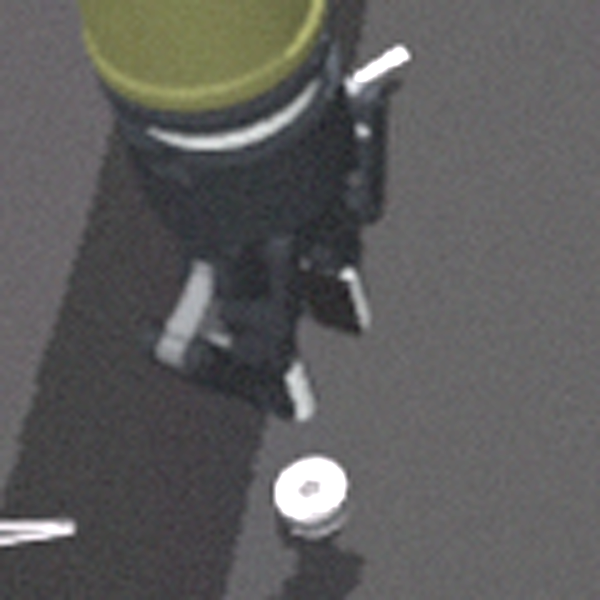

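```bash
python3 - <<'E'
from h import *
to([.4316,-.3282,.07],[.4316,-.3282,.0355])
E
```

```text
t 1.15 p [ 0.4416 -0.3168  0.1243] yaw 13.28 tz [-0.003  0.004 -1.   ] gap 0.0343 F [-0.5 -1.1  0.1] q [-0.7   0.4   1.74  0.    1.01  0.64]
[-0.0122, 0.0091, 0.0543]
[-0.0121, 0.0093, 0.0888]
```

>>> arm_command(motion=[[[-0.006,0.005,0.015,0],[-0.0122,0.0091,0.03,0],[-0.0122,0.0091,0.045,0],[-0.0122,0.0091,0.054,0],[-0.0122,0.0091,0.054,0]]], jaw=0.6, grip_force=40)

```text
time_s: 1.57
tcp_pos: [0.4298, -0.3282, 0.0689]
orientation: [-0.004, 0.993, 0.115, -0.003]
contact_force: [-0.5, 0.3, 0.2]
finger_gap: 0.0511
```

```bash
python3 - <<'E'
from h import *
to([.4316,-.3282,.0355])
grab('top','t1');im=cv2.imread('pics/t1.png')
cv2.imwrite('pics/t1c.png',cv2.resize(im[190:290,370:490],None,fx=5,fy=5,interpolation=cv2.INTER_CUBIC))
E
```

```text
t 1.57 p [ 0.4298 -0.3282  0.0689] yaw 13.2 tz [-0.006  0.006 -1.   ] gap 0.0511 F [-0.5  0.3  0.2] q [-0.73  0.47  1.8   0.    0.88  0.61]
[0.0019, 0.0006, 0.0334]
```

View pics/t1c.png

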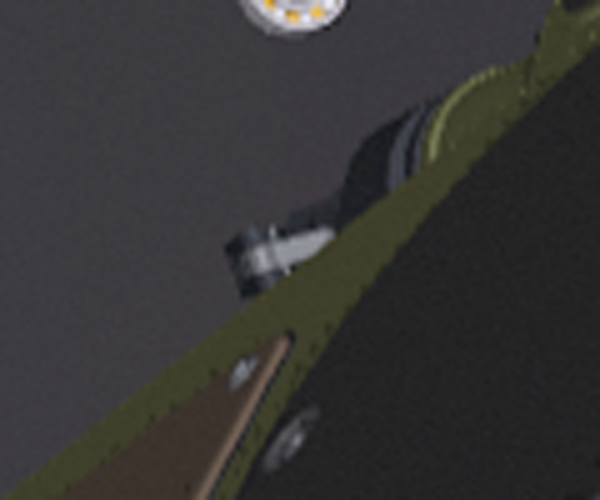

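>>> arm_command(motion=[[[0.001,0.0,0.012,0],[0.002,0.0005,0.024,0],[0.002,0.0005,0.033,0],[0.002,0.0005,0.033,0],[0.002,0.0005,0.033,0]]])

```text
time_s: 2.03
tcp_pos: [0.4323, -0.3285, 0.037]
orientation: [-0.003, 0.993, 0.115, -0.002]
contact_force: [0.3, -0.6, 1.0]
finger_gap: 0.0513
```

```bash
python3 - <<'E'
from h import *
to([.4316,-.3282,.0355])
grab('scene','s2');im=cv2.imread('pics/s2.png')[240:330,110:220]
cv2.imwrite('pics/s2c.png',np.clip(cv2.resize(im,None,fx=6,fy=6,interpolation=cv2.INTER_CUBIC)*1.6,0,255).astype('uint8'))
E
```

```text
t 2.03 p [ 0.4323 -0.3285  0.037 ] yaw 13.21 tz [-0.005  0.006 -1.   ] gap 0.0513 F [ 0.3 -0.6  1. ] q [-0.73  0.52  1.82  0.    0.8   0.61]
[-0.0006, -0.0004, 0.0015]
```

View pics/s2c.png

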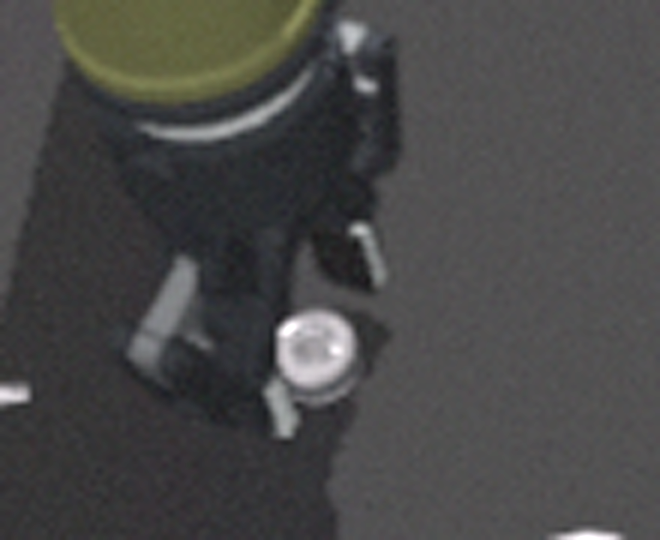

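>>> arm_command(motion=[[[-0.0005,-0.0004,0.001,0],[-0.0005,-0.0004,0.001,0],[-0.0005,-0.0004,0.001,0],[-0.0005,-0.0004,0.001,0],[-0.0005,-0.0004,0.001,0]]], jaw=0.2, grip_force=40)

```text
time_s: 2.5
tcp_pos: [0.4323, -0.3287, 0.0373]
orientation: [-0.002, 0.993, 0.115, -0.001]
contact_force: [-0.6, -0.4, 6.5]
finger_gap: 0.0245
```

>>> arm_command(motion=[[[0,0,-0.01,0],[0,0,-0.025,0],[0,0,-0.045,0],[0,0,-0.05,0],[0,0,-0.05,0]]])

```text
time_s: 2.92
tcp_pos: [0.4337, -0.3299, 0.0894]
orientation: [-0.001, 0.993, 0.115, 0.0]
contact_force: [0.9, -0.8, -1.2]
finger_gap: 0.0239
```

```bash
python3 - <<'E'
from h import *
to([.604,-.0335,.09],[.604,-.0335,.056])
d=grab('scene','s3')[1];im=cv2.imread('pics/s3.png')[200:310,100:220]
cv2.imwrite('pics/s3c.png',np.clip(cv2.resize(im,None,fx=6,fy=6,interpolation=cv2.INTER_CUBIC)*1.6,0,255).astype('uint8'))
E
```

```text
t 2.92 p [ 0.4337 -0.3299  0.0894] yaw 13.22 tz [ 0.     0.001 -1.   ] gap 0.0239 F [ 0.9 -0.8 -1.2] q [-0.73  0.45  1.78  0.    0.92  0.61]
[0.2336, -0.2496, -0.0003]
[0.2336, -0.2496, 0.0337]
```

View pics/s3c.png

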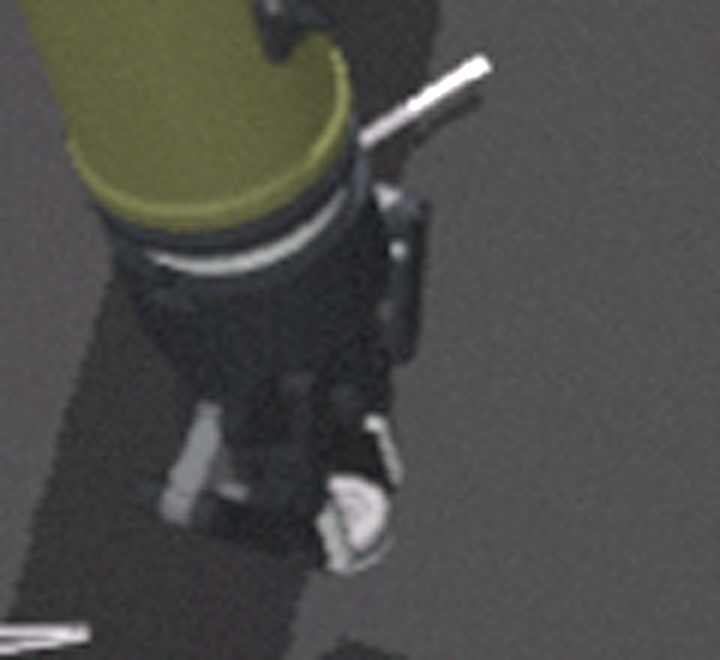

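```bash
python3 - <<'E'
from h import *
im=cv2.imread('pics/s3.png');P=cloud('scene',np.load('pics/s3.npy'));p=ctrl.get_obs()['tcp_pos']
g=im.max(2)
for v in range(276,298): print(v,' '.join(f'{g[v,u]:3d}/{1000*P[v,u,2]:3.0f}' for u in range(150,168)))
m=np.zeros(g.shape,bool);m[276:298,153:168]=1;m&=(g>105)
q=P[m];k=(np.hypot(*(q[:,:2]-p[:2]).T)<.03);q=q[k]-p;print(len(q),q.mean(0))
E
```

```text
276  35/141  27/142  28/136  26/133  24/131  24/ 77  23/ 82  24/ 79  27/ 82  27/ 86  26/ 86  29/ 85  26/ 88  38/ 85  78/ 82  86/ 79  64/ -0  51/ -0
277  36/136  31/139  28/134  30/133  27/ -0  30/ 73  25/ 75  24/ 80  26/ 76  25/ 77  28/ 78  26/ 83  25/ 83  27/ 85  65/ 79  90/ 76  77/ -1  54/  0
278  32/135  35/909  29/132  26/119  32/ -3  35/ 71  31/ 74  33/ 71  30/ 74  25/ 76  25/ 76  21/ 77  26/ 81  23/ 81  46/ 76  78/ 75  79/  1  59/  1
279  35/128  31/133  27/118  28/117  40/ -1  72/  1  83/ 66  81/ 69  79/ 72  68/ 70  52/ 72  29/ 75  24/ 76  25/ 75  40/ 78  73/ 73  77/  1  55/ -0
280  31/127  26/124  29/119  29/115  53/ 71 105/ 70 128/ 67 126/ 69 125/ 66 116/ 69  99/ 69  73/ 70  53/ 71  35/ 73  28/ 70  57/ 67  64/ -3  51/  0
281  32/122  31/122  27/114  28/113  50/111  94/ 68 118/ 68 123/ 69 120/ 69 122/909 127/ 67 120/ 69 103/ 68  70/ 69  34/ 71  34/  2  48/ -1  51/ -2
282  29/119  29/119  27/114  27/110  32/108  63/ 69  99/ 71 112/ 68 111/ 69 108/ 68 120/ 66 131/ 67 132/ 67 102/ 67  54/ 67  47/  1  53/  1  52/  2
283  32/117  29/115  26/111  31/111  47/104  63/ 99  93/ 67 113/
[... 1496 characters left out ...]
 60  72/ 58  81/ 53  79/ 49  61/ -1  54/ -1  54/  0  52/  2  52/  1
294  30/ 73  36/ 76  37/ 76  30/ 71  59/ 64  87/ 68 101/ 68  90/ 51  77/ 57  84/ 54  80/ 50  62/  1  53/  2  52/ -1  53/  0  55/  1  53/  3  52/ -1
295  38/ -2  43/ -0  49/  0  45/ 71  44/  1  54/ -2  69/ 51  73/ -2  69/  3  58/ -1  52/ -3  51/ -3  53/  2  51/ -0  52/  1  52/ -0  53/  2  54/  2
296  33/ -1  45/ -2  53/  3  51/ -4  51/  2  53/  0  51/  0  53/  1  53/ -0  53/ -0  52/ -1  53/  1  51/  2  53/  1  51/  2  50/  0  52/  1  54/  4
297  39/  1  49/  1  53/ -1  54/ -0  52/ -2  54/ -3  53/  1  51/  3  50/ -1  53/  2  52/  0  51/ -2  53/  1  54/  1  54/ -1  54/  1  52/ -1  51/  0
53 [ 0.0045527   0.00274135 -0.02030487]
```

```bash
python3 - <<'E'
from h import *
im=cv2.imread('pics/s3.png')[265:305,140:180]
cv2.imwrite('pics/s3d.png',np.clip(cv2.resize(im,None,fx=15,fy=15,interpolation=cv2.INTER_NEAREST)*1.6,0,255).astype('uint8'))
E
```

```text
(no output)
```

View pics/s3d.png

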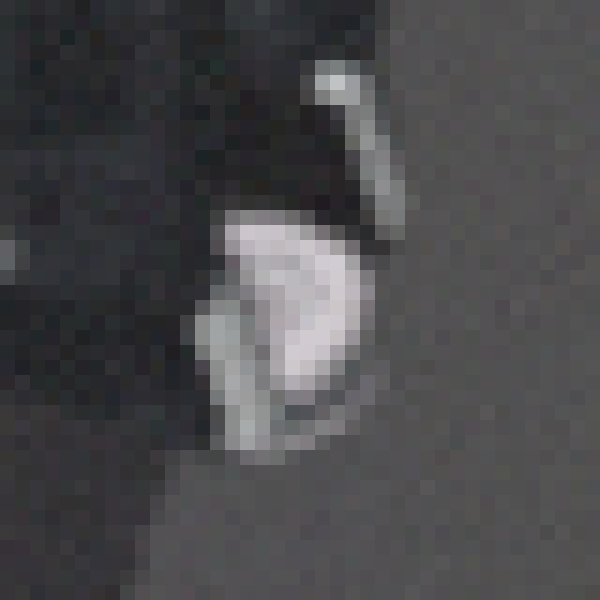

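>>> arm_command(motion=[[[0.014,-0.015,-0.005,0],[0.038,-0.041,-0.005,0],[0.062,-0.066,-0.005,0],[0.084,-0.09,-0.005,0],[0.1,-0.107,-0.005,0]]])

```text
time_s: 3.38
tcp_pos: [0.506, -0.1998, 0.0923]
orientation: [-0.002, 0.993, 0.115, -0.001]
contact_force: [1.0, 1.0, -0.7]
finger_gap: 0.0245
```

>>> arm_command(motion=[[[0.014,-0.015,0,0],[0.038,-0.041,0,0],[0.062,-0.066,0,0],[0.086,-0.092,0,0],[0.1,-0.107,0,0]]])

```text
time_s: 3.8
tcp_pos: [0.5796, -0.0695, 0.0914]
orientation: [-0.003, 0.993, 0.116, -0.002]
contact_force: [-0.2, -0.0, 0.2]
finger_gap: 0.0238
```

```bash
python3 - <<'E'
from h import *
to([.604,-.0335,.085],[.604,-.0335,.058])
E
```

```text
t 3.8 p [ 0.5796 -0.0695  0.0914] yaw 13.32 tz [-0.004  0.005 -1.   ] gap 0.0238 F [-0.2 -0.   0.2] q [-0.19  0.49  1.69  0.01  0.97  1.14]
[0.032, -0.0294, 0.0065]
[0.0321, -0.0292, 0.0335]
```

>>> arm_command(motion=[[[0.015,-0.014,0,0],[0.028,-0.026,0.0,0],[0.032,-0.0293,0.01,0],[0.032,-0.0293,0.02,0],[0.032,-0.0293,0.025,0]]])

```text
time_s: 4.22
tcp_pos: [0.6018, -0.0337, 0.0637]
orientation: [-0.003, 0.993, 0.116, -0.004]
contact_force: [-0.7, -1.0, -0.8]
finger_gap: 0.0242
```

>>> arm_command(motion=[[[0,0,0,0],[0,0,0,0]]])

```text
time_s: 4.38
tcp_pos: [0.5995, -0.0346, 0.0619]
orientation: [-0.004, 0.993, 0.116, -0.006]
contact_force: [-0.3, -0.5, -1.3]
finger_gap: 0.0241
```

```bash
python3 - <<'E'
from h import *
to([.604,-.0335,.0531])
grab('scene','s4');im=cv2.imread('pics/s4.png')[190:290,260:380]
cv2.imwrite('pics/s4c.png',np.clip(cv2.resize(im,None,fx=6,fy=6,interpolation=cv2.INTER_CUBIC)*1.4,0,255).astype('uint8'))
E
```

```text
t 4.38 p [ 0.5995 -0.0346  0.0619] yaw 13.28 tz [-0.013  0.006 -1.   ] gap 0.0241 F [-0.3 -0.5 -1.3] q [-0.13  0.55  1.67  0.    0.94  1.21]
[0.0048, 0.0, 0.0088]
```

View pics/s4c.png

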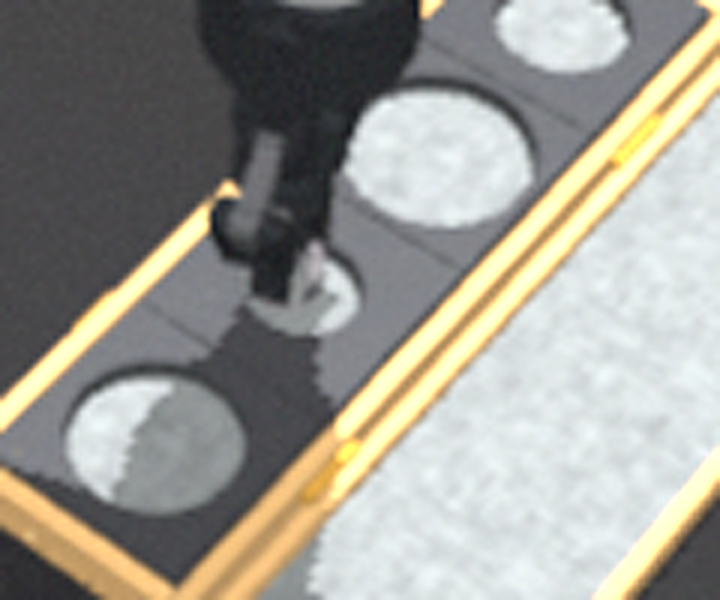

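>>> arm_command(motion=[[[0.003,0,0.001,0],[0.0048,0,0.003,0],[0.0048,0,0.005,0],[0.0048,0,0.005,0],[0.0048,0,0.005,0]]])

```text
time_s: 4.85
tcp_pos: [0.6049, -0.0336, 0.0577]
orientation: [-0.003, 0.993, 0.116, -0.005]
contact_force: [0.3, -0.2, -1.1]
finger_gap: 0.0242
```

```bash
python3 - <<'E'
from h import *
to([.604,-.0335,.0531])
E
```

```text
t 4.85 p [ 0.6049 -0.0336  0.0577] yaw 13.27 tz [-0.011  0.006 -1.   ] gap 0.0242 F [ 0.3 -0.2 -1.1] q [-0.13  0.56  1.66  0.01  0.94  1.21]
[-0.0008, -0.0003, 0.0046]
```

>>> arm_command(motion=[[[-0.0008,0,0.001,0],[-0.0008,0,0.002,0],[-0.0008,0,0.003,0],[-0.0008,0,0.004,0],[-0.0008,0,0.004,0]]])

```text
time_s: 5.27
tcp_pos: [0.604, -0.0337, 0.0535]
orientation: [-0.003, 0.993, 0.116, -0.005]
contact_force: [-0.9, 0.5, -0.2]
finger_gap: 0.0244
```

>>> arm_command(motion=[[[0,0,0.0005,0],[0,0,0.001,0],[0,0,0.001,0]]])

```text
time_s: 5.52
tcp_pos: [0.604, -0.0337, 0.0534]
orientation: [-0.003, 0.993, 0.116, -0.005]
contact_force: [-1.4, 0.2, 4.7]
finger_gap: 0.0241
```

Contact shows at 4.7 N, so ring28 is down. I release it and lift.

>>> arm_command(motion=[[[0,0,0,0],[0,0,0,0],[0,0,0,0]]], jaw=0.5)

```text
time_s: 5.77
tcp_pos: [0.6041, -0.0337, 0.0534]
orientation: [-0.003, 0.993, 0.116, -0.005]
contact_force: [-0.2, 0.0, -0.6]
finger_gap: 0.0421
```

>>> arm_command(motion=[[[0,0,-0.02,0],[0,0,-0.05,0],[0,0,-0.07,0],[0,0,-0.07,0],[0,0,-0.07,0]]])

```text
time_s: 6.18
tcp_pos: [0.6059, -0.0342, 0.1246]
orientation: [-0.003, 0.993, 0.116, -0.004]
contact_force: [0.8, 0.3, -1.3]
finger_gap: 0.0428
```

```bash
python3 - <<'E'
from h import *
to([.4385,.1399,.11])
grab('scene','s5');im=cv2.imread('pics/s5.png')[190:290,260:380]
cv2.imwrite('pics/s5c.png',np.clip(cv2.resize(im,None,fx=6,fy=6,interpolation=cv2.INTER_CUBIC)*1.4,0,255).astype('uint8'))
E
```

```text
t 6.18 p [ 0.6059 -0.0342  0.1246] yaw 13.28 tz [-0.008  0.005 -1.   ] gap 0.0428 F [ 0.8  0.3 -1.3] q [-0.13  0.48  1.6   0.    1.08  1.21]
[-0.1229, -0.2078, 0.0168]
```

View pics/s5c.png

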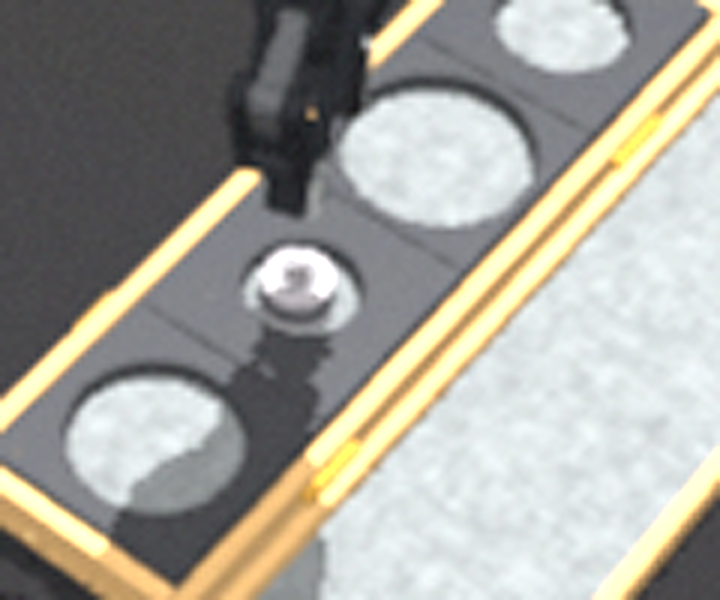

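Picture s5: ring28 lies flat in the smallest pocket, at crop (298,280). Next is ring38.

>>> arm_command(motion=[[[-0.015,-0.025,0,0],[-0.033,-0.056,0,0],[-0.051,-0.087,0,0],[-0.061,-0.103,0,0],[-0.061,-0.103,0,0]]], jaw=0.7)

```text
time_s: 6.65
tcp_pos: [0.5156, 0.0545, 0.1227]
orientation: [-0.004, 0.993, 0.117, -0.009]
contact_force: [-1.1, 0.7, -0.3]
finger_gap: 0.0599
```

```bash
python3 - <<'E'
from h import *
to([.4385,.1399,.10])
E
```

```text
t 6.65 p [0.5156 0.0545 0.1227] yaw 13.43 tz [-0.02   0.006 -1.   ] gap 0.0599 F [-1.1  0.7 -0.3] q [0.02 0.38 1.79 0.01 1.   1.35]
[-0.0548, -0.1007, 0.0247]
```

>>> arm_command(motion=[[[-0.015,-0.027,0.005,0],[-0.035,-0.064,0.012,0],[-0.05,-0.092,0.02,0],[-0.0548,-0.1,0.025,0],[-0.0548,-0.1,0.025,0]]])

```text
time_s: 7.07
tcp_pos: [0.4353, 0.1398, 0.0978]
orientation: [-0.004, 0.993, 0.118, -0.012]
contact_force: [0.9, 0.3, -0.5]
finger_gap: 0.0602
```

```bash
python3 - <<'E'
from h import *
to([.4385,.1399,.05])
E
```

```text
t 7.07 p [0.4353 0.1398 0.0978] yaw 13.6 tz [-0.025  0.005 -1.   ] gap 0.0602 F [ 0.9  0.3 -0.5] q [0.21 0.35 1.94 0.01 0.88 1.54]
[0.0042, 0.0012, 0.0477]
```

>>> arm_command(motion=[[[0.003,0.001,0.01,0],[0.0042,0.0012,0.025,0],[0.0042,0.0012,0.04,0],[0.0042,0.0012,0.046,0],[0.0042,0.0012,0.046,0]]])

```text
time_s: 7.48
tcp_pos: [0.439, 0.1387, 0.05]
orientation: [-0.004, 0.993, 0.118, -0.013]
contact_force: [0.1, -0.9, -0.3]
finger_gap: 0.0601
```

```bash
python3 - <<'E'
from h import *
to([.4385,.1399,.036])
grab('scene','s6');im=cv2.imread('pics/s6.png')[110:220,230:350]
cv2.imwrite('pics/s6c.png',np.clip(cv2.resize(im,None,fx=6,fy=6,interpolation=cv2.INTER_CUBIC)*1.4,0,255).astype('uint8'))
E
```

```text
t 7.48 p [0.439  0.1387 0.05  ] yaw 13.52 tz [-0.028  0.004 -1.   ] gap 0.0601 F [ 0.1 -0.9 -0.3] q [0.21 0.43 1.98 0.01 0.76 1.53]
[0.0001, -0.0011, 0.014]
```

View pics/s6c.png

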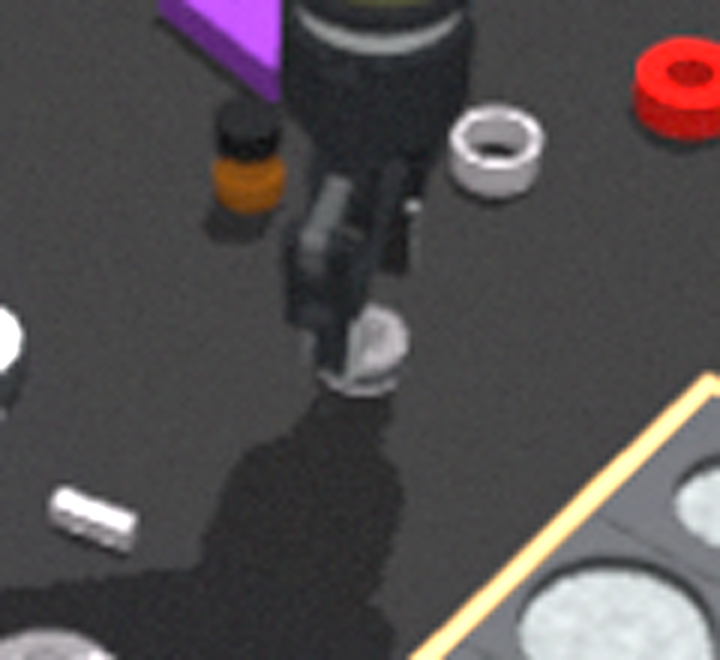

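>>> arm_command(motion=[[[0.0005,-0.001,0.006,0],[0.0005,-0.001,0.012,0],[0.0005,-0.001,0.015,0],[0.0005,-0.001,0.015,0],[0.0005,-0.001,0.015,0]]])

```text
time_s: 7.95
tcp_pos: [0.439, 0.1401, 0.0357]
orientation: [-0.004, 0.993, 0.118, -0.013]
contact_force: [-0.8, -0.6, -0.4]
finger_gap: 0.0598
```

>>> arm_command(motion=[[[0,0,0,0],[0,0,0,0],[0,0,0,0],[0,0,0,0],[0,0,0,0]]], jaw=0.3, grip_force=45)

```text
time_s: 8.37
tcp_pos: [0.4391, 0.1402, 0.0365]
orientation: [-0.004, 0.993, 0.118, -0.013]
contact_force: [-1.1, -0.0, 4.9]
finger_gap: 0.0351
```

>>> arm_command(motion=[[[0,0,-0.01,0],[0,0,-0.025,0],[0,0,-0.045,0],[0,0,-0.06,0],[0,0,-0.06,0]]])

```text
time_s: 8.78
tcp_pos: [0.4427, 0.1404, 0.099]
orientation: [-0.004, 0.993, 0.118, -0.01]
contact_force: [1.3, 0.4, -0.6]
finger_gap: 0.0351
```

```bash
cat >> h.py <<'E'
def held(tag,rad=.045):
    """points bright & near the tool below TCP: heights rel. TCP"""
    grab('scene',tag);im=cv2.imread(f'pics/{tag}.png');P=cloud('scene',np.load(f'pics/{tag}.npy'));p=np.array(ctrl.get_obs()['tcp_pos'])
    c=CAL['scene'];T=np.array(c['T']);q=T[:3,:3].T@(p-[0,0,.02]-T[:3,3]);u=int(c['fx']*q[0]/q[2]+c['cx']);v=int(c['fy']*q[1]/q[2]+c['cy']);print('uv',u,v)
    w=32;v=max(v,w);cv2.imwrite(f'pics/{tag}c.png',np.clip(cv2.resize(im[v-w:v+w,u-w:u+w],None,fx=9,fy=9,interpolation=cv2.INTER_CUBIC)*1.4,0,255).astype('uint8'))
    m=(im.max(2)>100)&(np.hypot(P[...,0]-p[0],P[...,1]-p[1])<rad)&(P[...,2]<p[2]-.01)&(P[...,2]>p[2]-.05)
    Q=P[m]-p; h,e=np.histogram(Q[:,2],np.arange(-.05,-.009,.002));print(dict((round(a*1000),int(n)) for a,n in zip(e,h) if n))
    return Q
E
python3 - <<'E'
from h import *
held('s7')
to([.6202,.1394,.1],[.6202,.1394,.06])
E
```

```text
uv 291 148
{-22: 3, -20: 10, -18: 16, -16: 8}
t 8.83 p [0.442  0.1403 0.0978] yaw 13.56 tz [-0.022  0.006 -1.   ] gap 0.0348 F [-0.5  0.9 -1.7] q [0.21 0.35 1.93 0.01 0.88 1.53]
[0.173, 0.0426, -0.0061]
[0.1738, 0.043, 0.0339]
```

View pics/s7c.png

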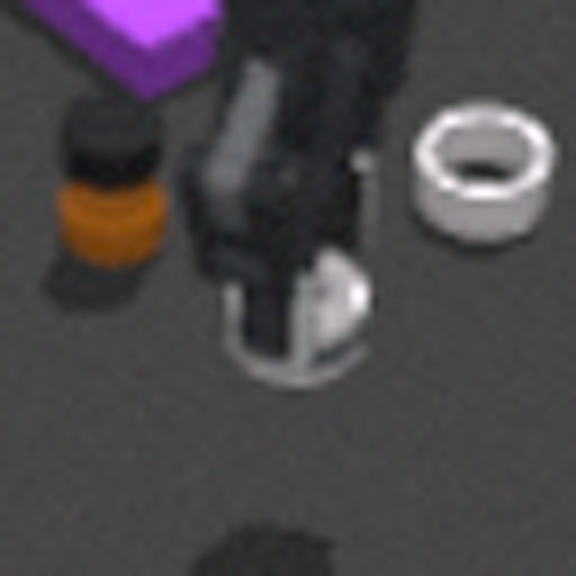

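>>> arm_command(motion=[[[0.02,0.005,-0.003,0],[0.052,0.013,-0.003,0],[0.084,0.021,-0.003,0],[0.1,0.025,-0.003,0],[0.1,0.025,-0.003,0]]])

```text
time_s: 9.25
tcp_pos: [0.55, 0.1395, 0.0975]
orientation: [-0.004, 0.993, 0.118, -0.008]
contact_force: [-0.1, 0.2, -1.4]
finger_gap: 0.035
```

```bash
python3 - <<'E'
from h import *
to([.6202,.1394,.095],[.6202,.1394,.06])
E
```

```text
t 9.25 p [0.55   0.1395 0.0975] yaw 13.52 tz [-0.017  0.006 -1.   ] gap 0.035 F [-0.1  0.2 -1.4] q [0.17 0.47 1.71 0.01 0.98 1.5 ]
[0.0682, 0.0165, 0.0013]
[0.0688, 0.0169, 0.0363]
```

>>> arm_command(motion=[[[0.02,0.005,0,0],[0.045,0.011,0,0],[0.0685,0.0165,0.01,0],[0.0685,0.0168,0.025,0],[0.0685,0.0168,0.03,0]]])

```text
time_s: 9.67
tcp_pos: [0.6188, 0.139, 0.063]
orientation: [-0.004, 0.993, 0.117, -0.01]
contact_force: [-1.0, 0.8, -1.3]
finger_gap: 0.035
```

```bash
python3 - <<'E'
from h import *
to([.6202,.1394,.0545])
E
```

```text
t 9.67 p [0.6188 0.139  0.063 ] yaw 13.49 tz [-0.022  0.005 -1.   ] gap 0.035 F [-1.   0.8 -1.3] q [0.15 0.58 1.58 0.01 1.   1.48]
[0.0017, -0.0, 0.0085]
```

>>> arm_command(motion=[[[0.001,0,0.003,0],[0.0017,0,0.006,0],[0.0017,0,0.008,0],[0.0017,0,0.008,0],[0.0017,0,0.008,0]]])

```text
time_s: 10.08
tcp_pos: [0.62, 0.1395, 0.0554]
orientation: [-0.004, 0.993, 0.118, -0.01]
contact_force: [0.5, 0.5, -1.4]
finger_gap: 0.0347
```

>>> arm_command(motion=[[[0,0,0.0005,0],[0,0,0.001,0],[0,0,0.0015,0],[0,0,0.002,0],[0,0,0.002,0]]])

```text
time_s: 10.5
tcp_pos: [0.6199, 0.1395, 0.0535]
orientation: [-0.004, 0.993, 0.118, -0.01]
contact_force: [-0.0, 0.7, -0.7]
finger_gap: 0.035
```

>>> arm_command(motion=[[[0,0,0.0005,0],[0,0,0.001,0],[0,0,0.0015,0],[0,0,0.0015,0]]])

```text
time_s: 10.83
tcp_pos: [0.62, 0.1395, 0.0526]
orientation: [-0.004, 0.993, 0.118, -0.01]
contact_force: [-1.2, -0.2, 3.5]
finger_gap: 0.0351
```

>>> arm_command(motion=[[[0,0,0.0007,0],[0,0,0.0007,0]]])

```text
time_s: 11.0
tcp_pos: [0.6201, 0.1395, 0.0526]
orientation: [-0.004, 0.993, 0.118, -0.01]
contact_force: [-1.9, 0.3, 4.8]
finger_gap: 0.0351
```

>>> arm_command(motion=[[[0,0,0,0],[0,0,0,0],[0,0,0,0]]], jaw=0.6)

```text
time_s: 11.25
tcp_pos: [0.6202, 0.1396, 0.0524]
orientation: [-0.004, 0.993, 0.118, -0.01]
contact_force: [-0.2, -0.5, -0.4]
finger_gap: 0.0516
```

>>> arm_command(motion=[[[0,0,-0.02,0],[0,0,-0.045,0],[0,0,-0.06,0],[0,0,-0.06,0],[0,0,-0.06,0]]])

```text
time_s: 11.67
tcp_pos: [0.6222, 0.1393, 0.1132]
orientation: [-0.004, 0.993, 0.118, -0.009]
contact_force: [0.3, -1.1, -0.2]
finger_gap: 0.0511
```

```bash
python3 - <<'E'
from h import *
to([.569,.3409,.11])
grab('scene','s8');im=cv2.imread('pics/s8.png')[160:260,290:410]
cv2.imwrite('pics/s8c.png',np.clip(cv2.resize(im,None,fx=6,fy=6,interpolation=cv2.INTER_CUBIC)*1.4,0,255).astype('uint8'))
E
```

```text
t 11.67 p [0.6222 0.1393 0.1132] yaw 13.5 tz [-0.018  0.006 -1.   ] gap 0.0511 F [ 0.3 -1.1 -0.2] q [0.15 0.53 1.53 0.01 1.1  1.48]
[-0.0046, -0.2084, 0.0054]
```

View pics/s8c.png

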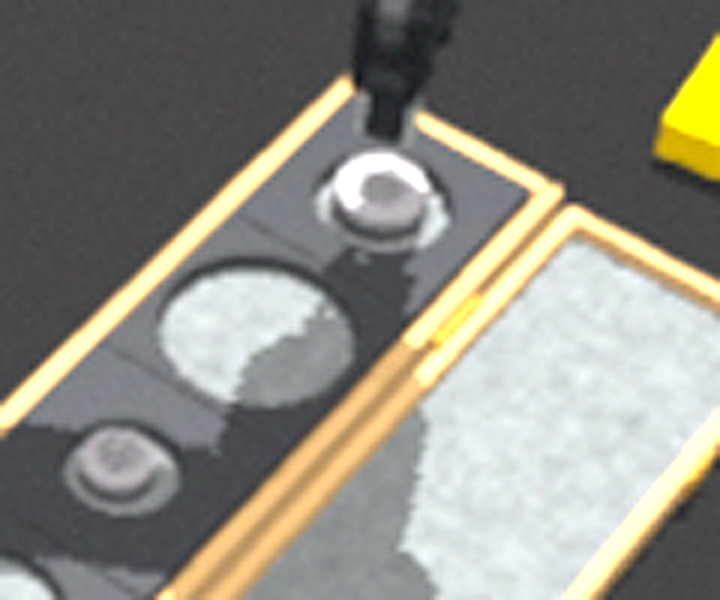

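ring38 sits flat in its pocket, at crop (380,195). Next is ring49.

>>> arm_command(motion=[[[-0.0005,-0.025,0,0],[-0.001,-0.06,0,0],[-0.002,-0.095,0,0],[-0.003,-0.11,0,0],[-0.003,-0.11,0,0]]], jaw=0.85)

```text
time_s: 12.13
tcp_pos: [0.5904, 0.2485, 0.1116]
orientation: [-0.004, 0.993, 0.119, -0.011]
contact_force: [-0.3, -1.1, -0.2]
finger_gap: 0.0725
```

```bash
python3 - <<'E'
from h import *
to([.569,.3409,.08])
E
```

```text
t 12.13 p [0.5904 0.2485 0.1116] yaw 13.72 tz [-0.024  0.006 -1.   ] gap 0.0725 F [-0.3 -1.1 -0.2] q [0.33 0.53 1.52 0.01 1.11 1.65]
[0.0019, -0.0945, 0.0326]
```

>>> arm_command(motion=[[[0,-0.025,0,0],[0.001,-0.06,0.005,0],[0.0018,-0.09,0.02,0],[0.0018,-0.0945,0.032,0],[0.0018,-0.0945,0.032,0]]])

```text
time_s: 12.55
tcp_pos: [0.5664, 0.3408, 0.0769]
orientation: [-0.003, 0.993, 0.121, -0.014]
contact_force: [-0.3, -0.7, -0.7]
finger_gap: 0.0723
```

```bash
python3 - <<'E'
from h import *
to([.569,.3409,.05])
held('s9')
E
```

```text
t 12.55 p [0.5664 0.3408 0.0769] yaw 13.88 tz [-0.029  0.002 -1.   ] gap 0.0723 F [-0.3 -0.7 -0.7] q [0.47 0.6  1.5  0.02 1.07 1.79]
[0.0033, 0.0008, 0.0268]
uv 373 129
{-18: 3, -14: 2, -12: 2}
```

View pics/s9c.png

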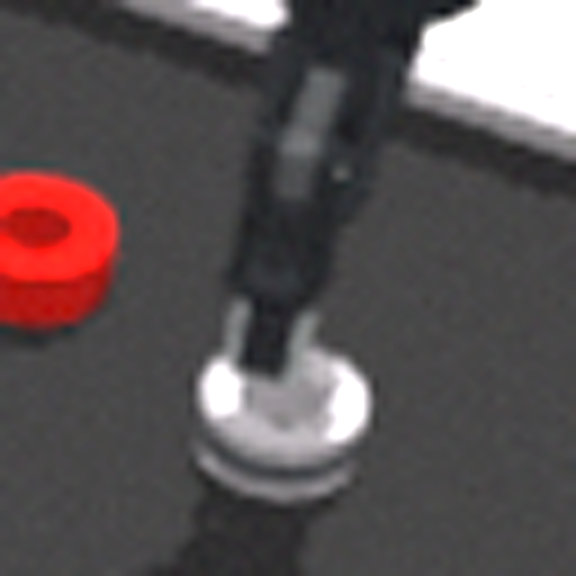

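>>> arm_command(motion=[[[0.002,0.0008,0.01,0],[0.003,0.0008,0.025,0],[0.003,0.0008,0.036,0],[0.003,0.0008,0.04,0],[0.003,0.0008,0.04,0]]])

```text
time_s: 13.02
tcp_pos: [0.5686, 0.3379, 0.0363]
orientation: [-0.002, 0.993, 0.119, -0.015]
contact_force: [0.7, 0.0, 0.6]
finger_gap: 0.0728
```

```bash
python3 - <<'E'
from h import *
to([.569,.3409,.034])
E
```

```text
t 13.02 p [0.5686 0.3379 0.0363] yaw 13.73 tz [-0.031  0.001 -1.   ] gap 0.0728 F [0.7 0.  0.6] q [0.46 0.64 1.53 0.02 0.99 1.79]
[0.0011, -0.0028, 0.0023]
```

>>> arm_command(motion=[[[0.001,-0.0028,0.002,0],[0.001,-0.0028,0.002,0],[0.001,-0.0028,0.002,0]]])

```text
time_s: 13.27
tcp_pos: [0.5693, 0.341, 0.0348]
orientation: [-0.002, 0.993, 0.119, -0.015]
contact_force: [-1.0, 0.2, 1.1]
finger_gap: 0.0722
```

>>> arm_command(motion=[[[0,0,0,0],[0,0,0,0],[0,0,0,0],[0,0,0,0],[0,0,0,0]]], jaw=0.4, grip_force=55)

```text
time_s: 13.68
tcp_pos: [0.5699, 0.3415, 0.0363]
orientation: [-0.003, 0.993, 0.12, -0.014]
contact_force: [-0.8, -0.9, 5.5]
finger_gap: 0.0457
```

>>> arm_command(motion=[[[0,0,-0.01,0],[0,0,-0.025,0],[0,0,-0.045,0],[0,0,-0.06,0],[0,0,-0.06,0]]])

```text
time_s: 14.1
tcp_pos: [0.5738, 0.3425, 0.1002]
orientation: [-0.004, 0.993, 0.12, -0.011]
contact_force: [1.3, 1.1, -2.0]
finger_gap: 0.0456
```

```bash
python3 - <<'E'
from h import *
held('s10')
to([.62,.1394,.12],[.5962,-.1199,.12])
E
```

```text
uv 376 123
{-32: 1, -30: 2, -28: 1, -22: 1, -18: 16, -16: 28, -14: 15, -12: 4}
t 14.15 p [0.5729 0.3421 0.0985] yaw 13.75 tz [-0.024  0.004 -1.   ] gap 0.0456 F [-0.1 -0.3 -1.4] q [0.47 0.58 1.47 0.02 1.11 1.79]
[-0.0029, 0.2079, -0.0235]
[-0.0877, 0.4541, -0.0239]
```

View pics/s10c.png

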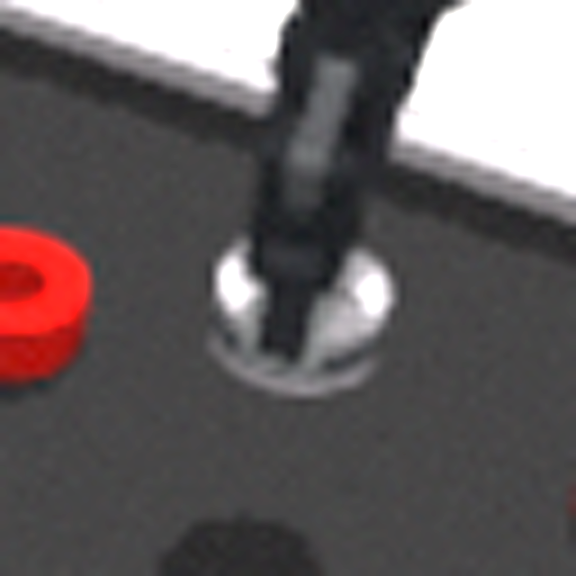

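>>> arm_command(motion=[[[-0.003,0.015,-0.012,0],[-0.009,0.045,-0.012,0],[-0.015,0.08,-0.012,0],[-0.021,0.11,-0.012,0],[-0.024,0.125,-0.012,0]]])

```text
time_s: 14.57
tcp_pos: [0.5782, 0.2106, 0.109]
orientation: [-0.002, 0.993, 0.119, -0.013]
contact_force: [-0.2, 0.5, -2.5]
finger_gap: 0.0458
```

>>> arm_command(motion=[[[-0.005,0.025,0,0],[-0.012,0.06,0,0],[-0.018,0.095,0,0],[-0.025,0.13,0,0],[-0.029,0.15,0,0]]])

```text
time_s: 14.98
tcp_pos: [0.5847, 0.0544, 0.1081]
orientation: [-0.002, 0.993, 0.118, -0.014]
contact_force: [0.7, 0.7, -1.9]
finger_gap: 0.0459
```

>>> arm_command(motion=[[[-0.004,0.02,0,0],[-0.01,0.05,0,0],[-0.015,0.08,0,0],[-0.018,0.09,0,0],[-0.018,0.09,0,0]]])

```text
time_s: 15.4
tcp_pos: [0.588, -0.0402, 0.1075]
orientation: [-0.001, 0.993, 0.116, -0.015]
contact_force: [0.3, 0.7, -1.5]
finger_gap: 0.0456
```

```bash
python3 - <<'E'
from h import *
to([.5962,-.1199,.10])
E
```

```text
t 15.4 p [ 0.588  -0.0402  0.1075] yaw 13.38 tz [-0.03  -0.001 -1.   ] gap 0.0456 F [ 0.3  0.7 -1.5] q [-0.14  0.48  1.64 -0.01  1.05  1.2 ]
[-0.0102, 0.0794, 0.0073]
```

>>> arm_command(motion=[[[-0.003,0.02,0.0,0],[-0.006,0.05,0.0,0],[-0.0102,0.075,0.003,0],[-0.0102,0.0794,0.007,0],[-0.0102,0.0794,0.007,0]]])

```text
time_s: 15.82
tcp_pos: [0.5957, -0.1203, 0.0993]
orientation: [-0.002, 0.993, 0.115, -0.015]
contact_force: [0.1, 0.9, -1.6]
finger_gap: 0.0456
```

```bash
python3 - <<'E'
from h import *
to([.5962,-.1199,.06])
E
```

```text
t 15.82 p [ 0.5957 -0.1203  0.0993] yaw 13.26 tz [-0.031  0.    -1.   ] gap 0.0456 F [ 0.1  0.9 -1.6] q [-0.26  0.51  1.6  -0.01  1.05  1.08]
[0.0017, -0.0, 0.0392]
```

>>> arm_command(motion=[[[0.0017,0,0.01,0],[0.0017,0,0.022,0],[0.0017,0,0.034,0],[0.0017,0,0.039,0],[0.0017,0,0.039,0]]])

```text
time_s: 16.23
tcp_pos: [0.5945, -0.1178, 0.0583]
orientation: [-0.003, 0.993, 0.116, -0.017]
contact_force: [-0.2, -1.5, -2.1]
finger_gap: 0.0459
```

```bash
python3 - <<'E'
from h import *
to([.5962,-.1199,.054])
held('s11')
E
```

```text
t 16.23 p [ 0.5945 -0.1178  0.0583] yaw 13.35 tz [-0.035  0.002 -0.999] gap 0.0459 F [-0.2 -1.5 -2.1] q [-0.26  0.56  1.64 -0.01  0.97  1.08]
[0.0013, 0.0024, 0.0042]
uv 285 257
{-48: 5, -46: 36, -44: 41, -42: 31, -40: 12, -38: 20, -36: 16, -34: 7, -32: 1, -30: 2, -28: 1, -26: 2, -24: 2, -22: 7, -20: 34, -18: 46, -16: 13}
```

View pics/s11c.png

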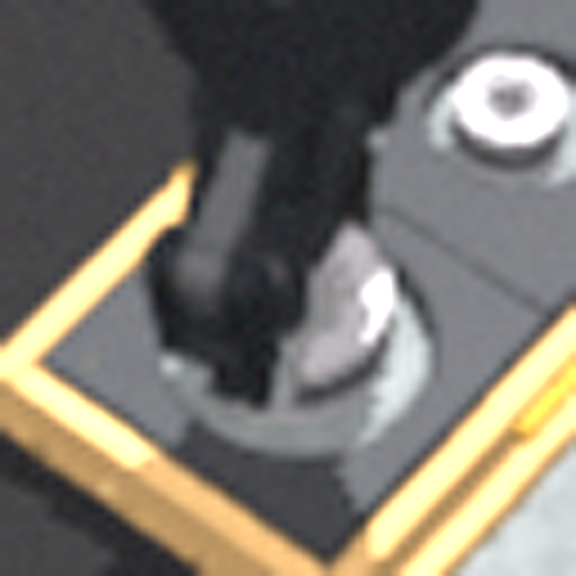

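>>> arm_command(motion=[[[0.0013,0.002,0.001,0],[0.0013,0.002,0.002,0],[0.0013,0.002,0.003,0],[0.0013,0.002,0.004,0],[0.0013,0.002,0.004,0]]])

```text
time_s: 16.7
tcp_pos: [0.5969, -0.12, 0.0553]
orientation: [-0.003, 0.993, 0.116, -0.016]
contact_force: [1.0, 0.0, -2.3]
finger_gap: 0.0455
```

>>> arm_command(motion=[[[0,0,0.0005,0],[0,0,0.001,0],[0,0,0.0015,0],[0,0,0.0015,0]]])

```text
time_s: 17.03
tcp_pos: [0.5968, -0.12, 0.0537]
orientation: [-0.003, 0.993, 0.116, -0.017]
contact_force: [-0.5, 0.0, -1.3]
finger_gap: 0.0457
```

>>> arm_command(motion=[[[0,0,0.0005,0],[0,0,0.001,0],[0,0,0.0015,0],[0,0,0.0015,0]]])

```text
time_s: 17.37
tcp_pos: [0.5967, -0.12, 0.0523]
orientation: [-0.003, 0.993, 0.116, -0.017]
contact_force: [0.1, 0.8, -0.7]
finger_gap: 0.0456
```

>>> arm_command(motion=[[[0,0,0.0004,0],[0,0,0.0008,0],[0,0,0.0008,0]]])

```text
time_s: 17.62
tcp_pos: [0.5967, -0.12, 0.0523]
orientation: [-0.003, 0.993, 0.116, -0.016]
contact_force: [-1.2, -0.6, 4.0]
finger_gap: 0.0458
```

>>> arm_command(motion=[[[0,0,0.0007,0],[0,0,0.0007,0]]])

```text
time_s: 17.78
tcp_pos: [0.5967, -0.1201, 0.0523]
orientation: [-0.002, 0.993, 0.116, -0.016]
contact_force: [-1.6, -0.3, 5.3]
finger_gap: 0.0455
```

>>> arm_command(motion=[[[0,0,0,0],[0,0,0,0],[0,0,0,0]]], jaw=0.72)

```text
time_s: 18.03
tcp_pos: [0.5969, -0.1201, 0.0522]
orientation: [-0.002, 0.993, 0.116, -0.016]
contact_force: [0.6, -0.3, 0.3]
finger_gap: 0.0619
```

>>> arm_command(motion=[[[0,0,-0.02,0],[0,0,-0.045,0],[0,0,-0.06,0],[0,0,-0.06,0],[0,0,-0.06,0]]])

```text
time_s: 18.45
tcp_pos: [0.5997, -0.1203, 0.1129]
orientation: [-0.002, 0.993, 0.116, -0.015]
contact_force: [-0.3, 0.3, -0.0]
finger_gap: 0.0617
```

```bash
python3 - <<'E'
from h import *
to([.4463,-.0933,.1])
grab('scene','s12');im=cv2.imread('pics/s12.png')[200:300,230:350]
cv2.imwrite('pics/s12c.png',np.clip(cv2.resize(im,None,fx=6,fy=6,interpolation=cv2.INTER_CUBIC)*1.4,0,255).astype('uint8'))
E
```

```text
t 18.45 p [ 0.5997 -0.1203  0.1129] yaw 13.33 tz [-0.03  0.   -1.  ] gap 0.0617 F [-0.3  0.3 -0. ] q [-0.26  0.5   1.58 -0.01  1.09  1.08]
[-0.1426, -0.0616, 0.0175]
```

View pics/s12c.png

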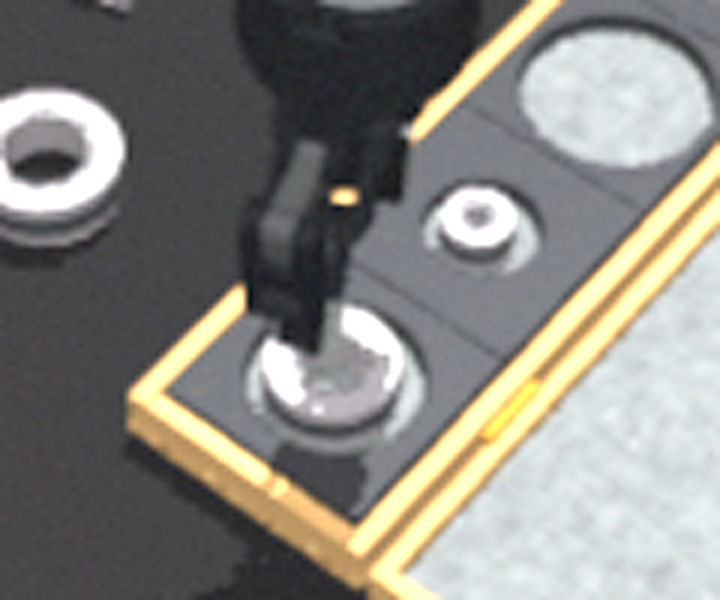

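ring49 is seated, at crop (330,365). Next is ring60.

>>> arm_command(motion=[[[-0.025,-0.011,0,0],[-0.06,-0.026,0,0],[-0.09,-0.04,0,0],[-0.1,-0.043,0,0],[-0.1,-0.043,0,0]]], jaw=1.0)

```text
time_s: 18.92
tcp_pos: [0.4864, -0.1, 0.1138]
orientation: [-0.004, 0.993, 0.116, -0.019]
contact_force: [0.3, -0.4, -0.2]
finger_gap: 0.0855
```

```bash
python3 - <<'E'
from h import *
to([.4463,-.0933,.1])
E
```

```text
t 18.92 p [ 0.4864 -0.1     0.1138] yaw 13.33 tz [-0.039  0.003 -0.999] gap 0.0855 F [ 0.3 -0.4 -0.2] q [-0.28  0.37  1.83 -0.01  0.98  1.06]
[-0.0369, -0.0156, 0.0154]
```

>>> arm_command(motion=[[[-0.012,-0.005,0.005,0],[-0.03,-0.013,0.012,0],[-0.037,-0.0156,0.025,0],[-0.037,-0.0156,0.035,0],[-0.037,-0.0156,0.035,0]]])

```text
time_s: 19.33
tcp_pos: [0.4453, -0.0933, 0.0786]
orientation: [-0.004, 0.993, 0.116, -0.02]
contact_force: [-0.2, 0.1, -0.1]
finger_gap: 0.0853
```

```bash
python3 - <<'E'
from h import *
to([.4463,-.0933,.034])
held('s13')
E
```

```text
t 19.33 p [ 0.4453 -0.0933  0.0786] yaw 13.32 tz [-0.042  0.004 -0.999] gap 0.0853 F [-0.2  0.1 -0.1] q [-0.29  0.38  1.95 -0.01  0.85  1.05]
[0.0027, 0.0008, 0.0445]
uv 235 214
{}
```

View pics/s13c.png

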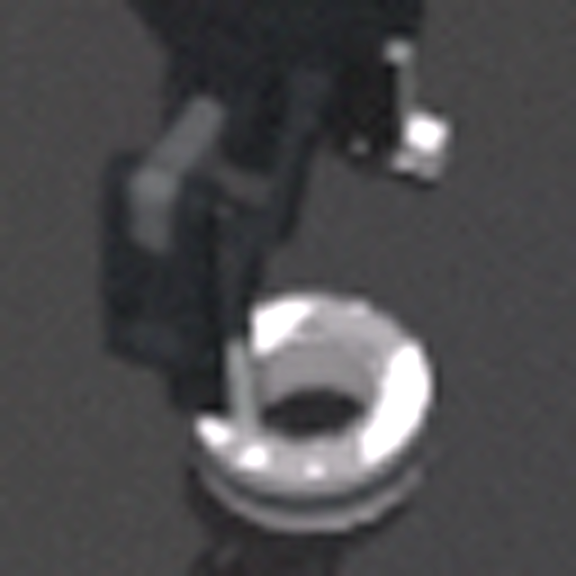

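>>> arm_command(motion=[[[0.0025,0.0008,0.01,0],[0.0025,0.0008,0.024,0],[0.0025,0.0008,0.036,0],[0.0025,0.0008,0.04,0],[0.0025,0.0008,0.04,0]]])

```text
time_s: 19.8
tcp_pos: [0.4482, -0.0938, 0.0386]
orientation: [-0.004, 0.993, 0.116, -0.02]
contact_force: [0.5, 0.0, 0.0]
finger_gap: 0.0851
```

```bash
python3 - <<'E'
from h import *
to([.4463,-.0933,.033])
E
```

```text
t 19.8 p [ 0.4482 -0.0938  0.0386] yaw 13.32 tz [-0.041  0.003 -0.999] gap 0.0851 F [0.5 0.  0. ] q [-0.29  0.45  1.98 -0.01  0.74  1.06]
[-0.0015, -0.0009, 0.0057]
```

>>> arm_command(motion=[[[-0.001,-0.001,0.003,0],[-0.001,-0.001,0.0055,0],[-0.001,-0.001,0.0055,0],[-0.001,-0.001,0.0055,0]]])

```text
time_s: 20.13
tcp_pos: [0.447, -0.0931, 0.0335]
orientation: [-0.004, 0.993, 0.116, -0.02]
contact_force: [0.1, -0.1, 0.5]
finger_gap: 0.0856
```

>>> arm_command(motion=[[[0,0,0,0],[0,0,0,0],[0,0,0,0],[0,0,0,0],[0,0,0,0]]], jaw=0.5, grip_force=65)

```text
time_s: 20.55
tcp_pos: [0.4473, -0.093, 0.0348]
orientation: [-0.004, 0.993, 0.116, -0.019]
contact_force: [-1.4, 1.2, 12.7]
finger_gap: 0.0573
```

>>> arm_command(motion=[[[0,0,-0.01,0],[0,0,-0.025,0],[0,0,-0.045,0],[0,0,-0.07,0],[0,0,-0.07,0]]])

```text
time_s: 20.97
tcp_pos: [0.4524, -0.0939, 0.108]
orientation: [-0.002, 0.993, 0.116, -0.016]
contact_force: [1.5, -0.2, -3.3]
finger_gap: 0.0569
```

```bash
python3 - <<'E'
from h import *
held('s14')
to([.6122,.053,.105])
E
```

```text
uv 236 207
{-28: 4, -26: 1, -24: 5, -22: 1, -20: 3, -18: 4, -16: 13, -14: 43, -12: 69}
t 21.02 p [ 0.4517 -0.0937  0.1065] yaw 13.33 tz [-0.034  0.001 -0.999] gap 0.0569 F [ 0.3  0.3 -4.2] q [-0.29  0.34  1.91 -0.01  0.92  1.05]
[0.19, -0.1058, -0.0037]
```

View pics/s14c.png

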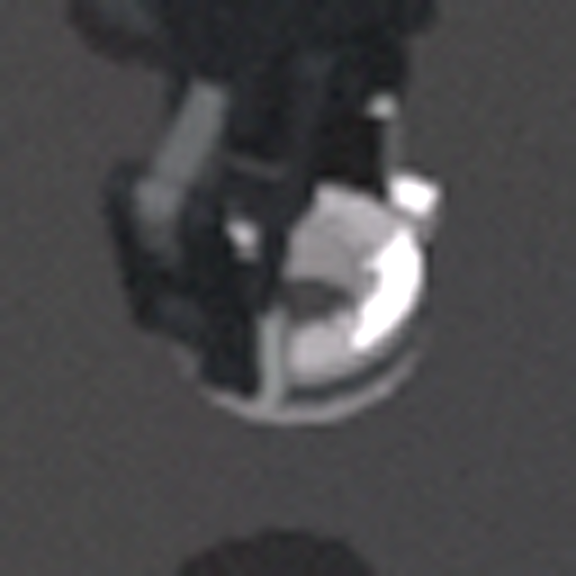

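>>> arm_command(motion=[[[0.014,-0.008,-0.005,0],[0.04,-0.022,-0.005,0],[0.07,-0.039,-0.005,0],[0.095,-0.053,-0.004,0],[0.1,-0.056,-0.004,0]]])

```text
time_s: 21.43
tcp_pos: [0.5398, -0.0136, 0.1064]
orientation: [-0.003, 0.993, 0.117, -0.015]
contact_force: [1.4, -0.4, -3.4]
finger_gap: 0.0567
```

```bash
python3 - <<'E'
from h import *
to([.6122,.053,.1])
E
```

```text
t 21.43 p [ 0.5398 -0.0136  0.1064] yaw 13.41 tz [-0.031  0.003 -1.   ] gap 0.0567 F [ 1.4 -0.4 -3.4] q [-0.1   0.43  1.75 -0.    0.99  1.23]
[0.086, -0.048, 0.0043]
```

>>> arm_command(motion=[[[0.02,-0.011,0.0,0],[0.05,-0.028,0.0,0],[0.078,-0.043,0.0,0],[0.086,-0.048,0.004,0],[0.086,-0.048,0.004,0]]])

```text
time_s: 21.85
tcp_pos: [0.6132, 0.0549, 0.0979]
orientation: [-0.004, 0.993, 0.118, -0.016]
contact_force: [-1.3, 1.0, -4.8]
finger_gap: 0.057
```

```bash
python3 - <<'E'
from h import *
to([.6122,.053,.06])
E
```

```text
t 21.85 p [0.6132 0.0549 0.0979] yaw 13.54 tz [-0.032  0.003 -0.999] gap 0.057 F [-1.3  1.  -4.8] q [0.02 0.52 1.59 0.   1.06 1.35]
[-0.0003, 0.002, 0.0379]
```

>>> arm_command(motion=[[[0,0.002,0.01,0],[0,0.002,0.022,0],[0,0.002,0.034,0],[0,0.002,0.038,0],[0,0.002,0.038,0]]])

```text
time_s: 22.27
tcp_pos: [0.6093, 0.052, 0.0574]
orientation: [-0.004, 0.993, 0.117, -0.019]
contact_force: [-1.2, 0.6, -3.3]
finger_gap: 0.0568
```

```bash
python3 - <<'E'
from h import *
to([.6122,.053,.0525])
held('s15')
E
```

```text
t 22.27 p [0.6093 0.052  0.0574] yaw 13.49 tz [-0.038  0.003 -0.999] gap 0.0568 F [-1.2  0.6 -3.3] q [0.01 0.57 1.63 0.   0.98 1.35]
[0.0032, -0.0003, 0.0048]
uv 331 210
{-46: 25, -44: 47, -42: 41, -40: 11, -38: 14, -36: 32, -34: 28, -32: 15, -30: 2, -28: 4, -26: 1, -24: 1, -22: 2, -20: 3, -18: 24, -16: 57, -14: 33, -12: 12}
```

View pics/s15c.png

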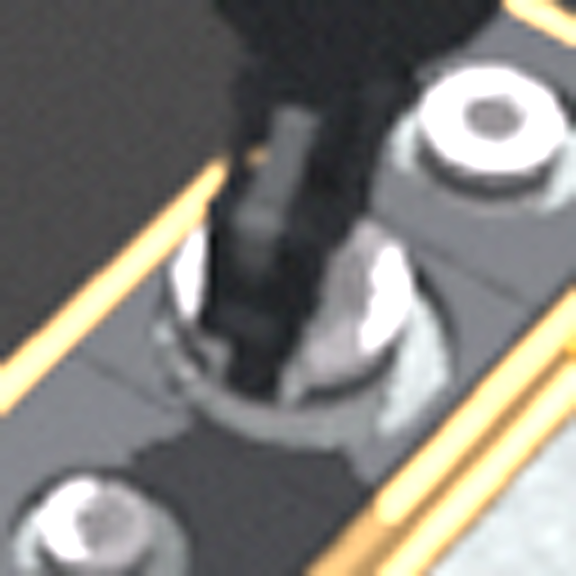

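>>> arm_command(motion=[[[0.0025,0,0.001,0],[0.0032,0,0.002,0],[0.0032,0,0.003,0],[0.0032,0,0.004,0],[0.0032,0,0.004,0]]])

```text
time_s: 22.73
tcp_pos: [0.6136, 0.0529, 0.0546]
orientation: [-0.004, 0.993, 0.117, -0.017]
contact_force: [0.8, -0.3, -2.3]
finger_gap: 0.0568
```

>>> arm_command(motion=[[[0,0,0.0005,0],[0,0,0.001,0],[0,0,0.0015,0],[0,0,0.0015,0]]])

```text
time_s: 23.07
tcp_pos: [0.6135, 0.053, 0.053]
orientation: [-0.004, 0.993, 0.117, -0.017]
contact_force: [-0.6, 0.5, -3.6]
finger_gap: 0.0568
```

>>> arm_command(motion=[[[0,0,0.0005,0],[0,0,0.001,0],[0,0,0.001,0]]])

```text
time_s: 23.32
tcp_pos: [0.6133, 0.053, 0.0518]
orientation: [-0.004, 0.993, 0.117, -0.018]
contact_force: [-0.7, 0.3, -3.5]
finger_gap: 0.0569
```

>>> arm_command(motion=[[[0,0,0.0005,0],[0,0,0.001,0],[0,0,0.001,0]]])

```text
time_s: 23.57
tcp_pos: [0.6133, 0.053, 0.0511]
orientation: [-0.004, 0.993, 0.117, -0.017]
contact_force: [-0.9, 0.4, -1.3]
finger_gap: 0.0568
```

>>> arm_command(motion=[[[0,0,0.0005,0],[0,0,0.001,0],[0,0,0.001,0]]])

```text
time_s: 23.82
tcp_pos: [0.6134, 0.053, 0.051]
orientation: [-0.004, 0.993, 0.117, -0.017]
contact_force: [-2.2, -0.3, 4.9]
finger_gap: 0.0566
```

Landed, with the force going from -3.5 to +4.9 N. I press lightly, release and retreat.

>>> arm_command(motion=[[[0,0,0.0007,0],[0,0,0.0007,0]]])

```text
time_s: 23.98
tcp_pos: [0.6134, 0.053, 0.051]
orientation: [-0.004, 0.993, 0.117, -0.017]
contact_force: [-2.4, -1.0, 5.7]
finger_gap: 0.0567
```

>>> arm_command(motion=[[[0,0,0,0],[0,0,0,0],[0,0,0,0]]], jaw=0.88)

```text
time_s: 24.23
tcp_pos: [0.6138, 0.053, 0.0509]
orientation: [-0.004, 0.993, 0.117, -0.017]
contact_force: [0.1, -0.4, -0.3]
finger_gap: 0.0751
```

>>> arm_command(motion=[[[0,0,-0.02,0],[0,0,-0.05,0],[0,0,-0.085,0],[0,0,-0.12,0],[0,0,-0.14,0]]])

```text
time_s: 24.65
tcp_pos: [0.6206, 0.0526, 0.1947]
orientation: [-0.003, 0.993, 0.117, -0.014]
contact_force: [0.4, -1.0, 0.2]
finger_gap: 0.0748
```

>>> arm_command(motion=[[[-0.02,0.03,0,0],[-0.04,0.06,0,0],[-0.06,0.09,0,0],[-0.08,0.12,0,0],[-0.09,0.14,0,0]]])

```text
time_s: 25.07
tcp_pos: [0.5641, -0.1071, 0.1958]
orientation: [-0.003, 0.993, 0.117, -0.014]
contact_force: [0.7, 0.7, 0.6]
finger_gap: 0.0751
```

>>> arm_command(motion=[[[-0.02,0.03,0,0],[-0.04,0.06,0,0],[-0.06,0.09,0,0],[-0.07,0.11,0,0],[-0.07,0.11,0,0]]])

```text
time_s: 25.48
tcp_pos: [0.5207, -0.235, 0.1968]
orientation: [-0.001, 0.993, 0.115, -0.014]
contact_force: [1.3, -0.6, 0.3]
finger_gap: 0.0755
```

```bash
cat > chk.py <<'E'
from h import *
import sys
to()
grab('scene','f');grab('top','ft')
P=cloud('scene',np.load('pics/f.npy'));im=cv2.imread('pics/f.png');g=im.max(2)
for n,x,y,D,z in[('28',.604,-.0335,.028,.032),('38',.6202,.1394,.038,.034),('49',.5962,-.1199,.049,.036),('60',.6122,.053,.06,.038)]:
    m=(np.hypot(P[...,0]-x,P[...,1]-y)<D/2+.004)&(P[...,2]>z-.005)&(P[...,2]<.06)
    q=P[m];A=np.c_[q[:,0]-x,q[:,1]-y,np.ones(len(q))];s=np.linalg.lstsq(A,q[:,2],rcond=None)[0]
    print(n,len(q),'top z',np.median(q[:,2]).round(4),'want',z,'slope deg',np.degrees(s[:2]).round(2),'c off mm',(1000*((q[:,:2].min(0)+q[:,:2].max(0))/2-[x,y])).round(1))
cv2.imwrite('pics/fc.png',cv2.resize(im[165:325,240:430],None,fx=3.7,fy=3.7,interpolation=cv2.INTER_CUBIC))
E
python3 chk.py
```

```text
t 25.48 p [ 0.5207 -0.235   0.1968] yaw 13.21 tz [-0.029 -0.001 -1.   ] gap 0.0755 F [ 1.3 -0.6  0.3] q [-0.49  0.36  1.58 -0.01  1.22  0.86]
28 102 top z 0.0312 want 0.032 slope deg [0.4  2.68] c off mm [-0.8 -2.1]
38 138 top z 0.0331 want 0.034 slope deg [ 0.72 -0.88] c off mm [-0.4 -2.4]
49 297 top z 0.0356 want 0.036 slope deg [0.29 0.3 ] c off mm [ 0.2 -2.1]
60 321 top z 0.0376 want 0.038 slope deg [-0.07 -0.31] c off mm [-0.1 -2.9]
```

View pics/fc.png

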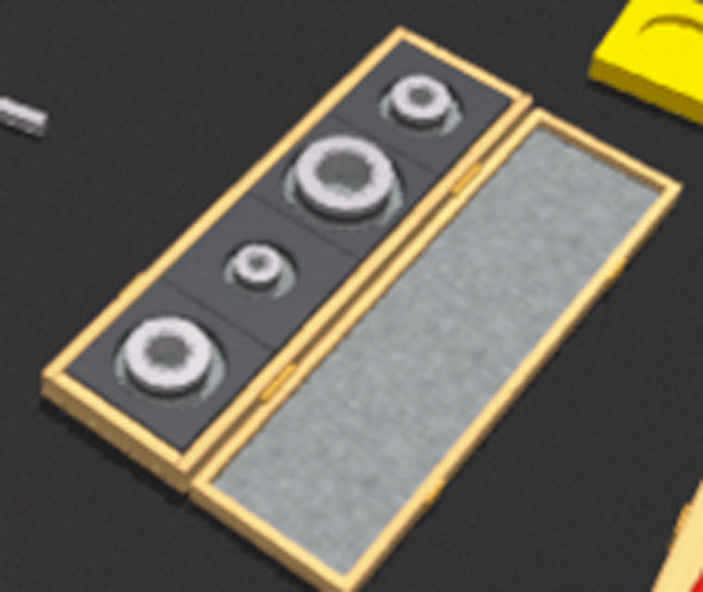

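View pics/ft.png

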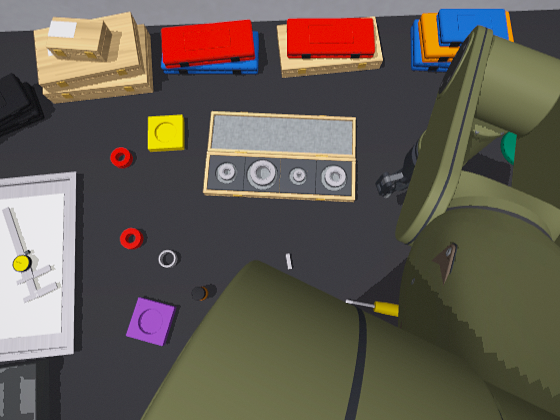

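View pics/f.png

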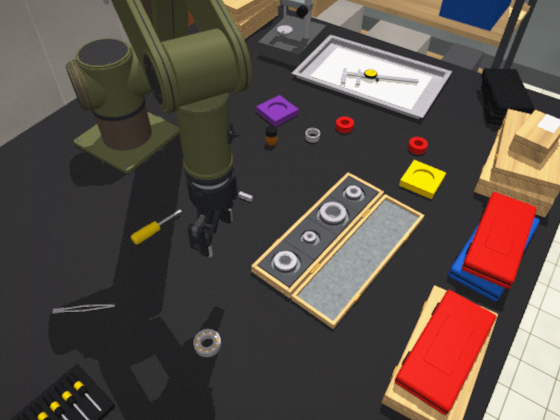

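The bearing is still at (207,343) and the sleeve at (313,135), both as at the start. All four rings are in their pockets and the arm is clear. I let the arm settle and hand in.

>>> arm_command(motion=[[[0,0,0,0],[0,0,0,0],[0,0,0,0]]])

```text
time_s: 25.83
tcp_pos: [0.5218, -0.2301, 0.1966]
orientation: [-0.003, 0.993, 0.117, -0.014]
contact_force: [0.4, 0.1, -0.4]
finger_gap: 0.0752
```

```bash
python3 - <<'E'
from h import *
to(); print(ctrl.job_done())
E
```

```text
t 25.83 p [ 0.5218 -0.2301  0.1966] yaw 13.4 tz [-0.029  0.003 -1.   ] gap 0.0752 F [ 0.4  0.1 -0.4] q [-0.48  0.36  1.58 -0.01  1.22  0.86]
the job is handed in; nothing more can be done
None
```

All four setting rings are in their pockets, set down in the order 28, 38, 49, 60 mm. I released each one only once the force reading showed it touching the pocket floor. The job was handed in at 25.8 s.

- **Seating:** the final depth check put the ring tops within 1 mm of their fully seated heights. The centres were within about 3 mm of the measured pocket centres, and the pockets leave 8 mm all round.
- **Other parts:** the bearing and the sleeve are where they started, and I did not touch the purple, yellow or red look-alikes.
- **Check that disagreed:** the slope fitted to the 28 mm ring came out at 2.7°. I take this as depth noise, because only about 100 pixels went into the fit and its height and pictures show it flat. The other three fits were about 1° or less.
- **Tool tilt:** the tool drifted up to about 2.4° off vertical over the run, but pick-up and set-down tilts were close for each ring.

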